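Tip a tall stock block onto the gantry machine's bed and square it in the corner fences

TASK

Load the tall green stock block onto the machine's low metal bed without lifting it: push its foot along the table until it butts the bed's edge while still upright, then push its top so that it tips over that edge and lies on the bed. Then slide it fully home on the bed, flush and square against both blue fences, and leave it at rest there. Reach in under the overhead gantry arm without bumping it, and leave the bottle, jar and offcut around it where they are.

Things in the scene. Friction and masses are not known exactly. Their poses are not given: they have to be found in the camera images.
- block: Solid green tooling-board block, too fat to grip, 90 (its x) x 100 (y) x 170 mm (z), 0.55 to 0.85 kg. Starts upright on the table, its +x face turned to the bed's edge, 10 to 25 mm short of it, yaw within 5 degrees. Origin: centre of its underside as it stands; z up its length.
- block_center (a point): Centre of the block, 85 mm up its z axis; axes as the block's. When the block lies on the bed this is 57 mm above the table.
- block_top (a point): Centre of the block's top end face, 170 mm up its z axis; this is the end that must finally touch the end fence.
- block_foot (a point): Middle of the block's bottom edge on its +x side (x = 45 mm, z = 0), the edge that butts the bed.
- bed: Fixed aluminium plate on the table, 12 mm thick, 360 mm along x, y from -125 to +120 mm, with two blue fences. Origin: at table height, middle of its near edge (the stop edge, x = 0, along y). x: level, across the plate from that edge, the way the block must tip and slide (roughly to the robot's left); -y: towards the side fence, away from the robot; z up.
- end_fence (a point): On the inner face (bed x = 235, y = 0, 24.5 mm above the table) of the end fence, axes as the bed's. The fence is a bar 22 mm thick, its top 37 mm above the table, spanning bed y -107 to +90 mm. The block's top end must touch this face.
- side_fence (a point): On the inner face (bed x = 120, y = -85, 24.5 mm above the table) of the side fence, axes as the bed's. The bar is 22 mm thick, its top 37 mm above the table, spanning bed x 20 to 257 mm. The block's long -y side must touch this face, its centre then 50 mm from it.
- gantry: Fixed overhead arm. Axes as the bed's, origin within 10 mm of the bed's origin along its x. Post 40 mm square at x 60, y -200 mm on an 85 mm foot, beyond the side fence; it carries the beam. On the beam, at y -165 to -95 mm, a black carriage 60 mm wide, up to 345 mm above the table.
- beam (a point): Middle of the underside of the arm's level beam (gantry x 60, y 0, 230 mm above the table). Beam: 40 mm wide (x 40 to 80), 45 mm deep, y -220 to +106 mm, orange free end. The tipping block clears it by about 30 mm. The block's tail end comes home right under it, so a hand pushing there must lean back.
- bottle: Bystander: white bottle, 64 mm across, 170 mm high, on the table beyond the block. Origin: centre of its underside.
- jar: Bystander: jar, 60 mm across, 80 mm high, standing on the bed behind the end fence, beside the offcut. Origin: centre of its underside.
- offcut: Bystander: green offcut slab 70 x 110 x 30 mm lying on the bed behind the end fence. Origin: centre of its underside.
Not all that is in view belongs to the job. There is more than one size of the block; the job needs the smallest.

How it is judged (in metres and radians):
On the way, in this order (a step that is already met when the one before it is completed fails the run):
1. the block stands upright (within 7 degrees) with the middle of its foot edge within 6 mm of the bed's edge (angle between block's own z axis and vertical below 0.12 rad and x of block_foot in the frame of bed between -0.006 and 0.006 m), for 0.1 s.
2. the block lies flat on its side on the bed, its centre over the plate (angle between block_center's own z axis and vertical between 1.5 and 1.64 rad and height (world z) of block_center between 0.05 and 0.064 m and x of block_center in the frame of bed above 0.015 m), for 0.2 s.
At the end, for the whole second after the job is handed in: The block lies flat on the bed (long axis within 4 degrees of level, centre 50 to 64 mm above the table), its top end within 4 mm of the end fence and its long side within 4 mm of the side fence, square to them within 2 degrees, at rest (angle between block_center's own z axis and vertical between 1.5 and 1.64 rad and height (world z) of block_center between 0.05 and 0.064 m and x of block_top in the frame of end_fence between -0.004 and 0.003 m and y of block_center in the frame of side_fence between 0.047 and 0.054 m and angle between the z axis of block and the x axis of bed, either way round below 0.035 rad and linear speed of block below 0.01 m/s); the robot touches nothing.
It fails at once if the block is lifted (its centre more than 140 mm above the table) (height (world z) of block_center above 0.14 m).
It fails at once if the gantry arm is bumped (more than 2 N) (contact force between gantry and anything else above 2 N).
It fails at once if the bottle, jar or offcut is moved more than 30 mm (distance of any of bottle, jar, offcut from where it was at the start of the episode above 0.03 m).
It also fails if it takes over 58 s, if anything falls off the work surface, if the arm or the gripper's body presses on something with over 40 N, if the wrist force passes 120 N, or if a joint passes its speed limit or range.

ROBOT

A 7-joint arm with a two-finger parallel gripper is mounted at the origin on the work surface. World frame = base frame: x ahead of the robot, y to its left, z up, the work surface at z = 0. Lengths are in mm, angles in rad, forces in N, time in s.
With the tool pointing down it reaches from about 400 to 875 mm from the base axis. Payload 4.4 kg.
Tool frame: the origin (TCP) lies at the very end of the fingers, on their centre line; the grasp point (between the pads) lies 19 mm behind it; y points along the fingers, x is the direction in which the jaws open and shut, and the axes are right-handed (so a half turn about y gives the same grasp; the last joint's range is limited). The gripper opens to 85 mm and grips with 20 to 120 N. Pads are 22 mm wide; open, the fingers measure 114 mm over their backs; the gripper's body (76 mm by 85 mm) begins 54 mm behind the grasp point. The pads swing forward as they close: fully open they stand 13 mm farther back than shut.
Start: joints at [1.174, 0.628, 0.038, 1.517, -0.027, 0.996, -0.02], TCP at [211.148, -614.764, 231.313] pointing down, gripper open.
Joint ranges: [-3.06, 3.06], [-0.37, 2.12], [-1.25, 1.32], [0.18, 2.47], [-1.1, 4.24], [0.23, 1.98], [-2.94, 2.94]. Speed limits (rad/s): [2.57, 2.57, 3.14, 3.14, 3.14, 3.14, 3.14].

INTERFACE

Orientations are given as [roll, pitch, yaw] about the fixed x, y, z axes, in that order (R = Rz(yaw) Ry(pitch) Rx(roll)).
In Python, from cell import ctrl, get_image, nets gives the robot as it stands. The module is installed in compiled form; this text tells all that it offers.
- The arm moves only by the tool step_arm, never from a script. Its argument "moves" is text: rows parted by semicolons, each of 7 numbers parted by spaces: the shift along the tool's x, y, z normalised to -1 to 1, where 1 is 0.05 m, then the turn, a rotation vector about the tool's x, y, z normalised to -1 to 1, where 1 is 0.12 rad, then the opening, from 0 (shut) to 1 (fully open). A call has 1 to 20 rows; each row shifts and turns the commanded pose from where the row before left it, along the tool's axes as they then stand; what a row does not reach is not made up. A row lasts 1/10 s, in which the tool goes at most 50 mm and 8.59 degrees, less where a joint would pass 70% of its speed; a pose out of reach is approached as far as the arm can. A call with a number of a shift or a turn outside -1 to 1 is refused whole. A call with a gripper value outside its range is refused whole. The fingers move at their own pace and stop on an object; the grip force is fixed at half the most. Time passes only in rows, so rows that do not move let the fingers close. It gives the time, the measured TCP pose, the force and the opening at its end, in the units of the state.
- ctrl.read_state(): the state, without advancing time (a new reading comes with each control period).
- get_image(name): name is "scene" or "top"; returns a dict with "color" (384x512x3 uint8, blue, green, red), "vertical_fov" (degrees; the focal length in pixels is half the picture's height over the tangent of half this angle, whatever the lens; pixels are square), "cx", "cy" (the principal point, pixels), "R" (3x3) and "t" (3): a world point X has camera coordinates R X + t. Camera axes: x right, y down, z forward; pixel columns grow to the right and rows downward; lengths in mm; the calibration is good to about 2 mm. A picture is of the moment at which its call begins. There is no depth.
- ctrl.finish_job(): hands the job in, once; it reports no verdict.
Trained networks look in a picture, given as the dict that the camera call returned (one of the last four; its "shot" number tells which), for a name from the list of things; names that differ only in an ending like _2 or _b are one class to them, and where a whole thing is asked for, a point or a joint stands for the part that bears it (a point fixed in the world has none). Each returns a list of dicts, best first, with "conf" (0 to 1); they miss things now and then, are a little off and sometimes report something else, mostly with a low value. They report only what shows in the picture. A call takes as long as a camera call. They do not tell look-alikes from the thing itself.
- nets.find_in(picture, target): "position" ([x, y, z] in mm, in world coordinates, good to about 4 mm: the middle of the surface that is visible of it).
- nets.cut_out(picture, target): "pixels" (384x512 bool, what is visible of it).
- nets.place_of(picture, target): "position" ([x, y, z] in mm, in world coordinates, good to about 4 mm: a listed point, or the origin of a listed thing).
The state is a dict: "clock": time; "qpos": joint angles; "qd": joint speeds; "tau": joint torques, N m; "eef_pos": TCP position; "tool_rot": TCP orientation; "force": force on the tool from outside, world axes, zero at the start; "torque": the same for the moment, N m; "width": finger opening in mm.
Only numpy, scipy, OpenCV 4.12 (cv2) and the standard library are available. Lean on these libraries where they do the work, as an engineer would, in place of code of your own. Each camera call takes 0.05 s, during which the arm holds its last target.

## Working session

There is one attempt and no reset: what is moved stays moved. The work goes in short steps, Python scripts to look and compute and a tool call to move; the robot and the scene stay as the last step left them, time stands still between calls to the robot, and variables do not carry over. Pictures are saved under pics/ and viewed, and the job is handed in when it is done.

Besides the shell and the picture viewer there is one more tool, called after "Request:" as name(argument=value, ...) on one line, values as JSON. step_arm: Moves the arm, as the interface text tells. Scaled input: -1 to 1 covers 0.05 m each way for a shift and 0.12 rad each way for a turn. Its arguments: {"type":"object","properties":{"moves":{"type":"string"}},"required":["moves"]}

```bash
ls; mkdir -p pics
cat > h.py <<'E'
import numpy as np,cv2
from cell import ctrl,get_image,nets
from scipy.spatial.transform import Rotation as Ro
def K(p):
    f=192/np.tan(np.radians(p["vertical_fov"])/2); return np.array([[f,0,p["cx"]],[0,f,p["cy"]],[0,0,1]])
def proj(p,X):
    X=np.atleast_2d(np.array(X,float)); c=X@np.array(p["R"]).T+np.array(p["t"]); q=c@K(p).T; return q[:,:2]/q[:,2:]
def onplane(p,uv,z):
    R=np.array(p["R"]);t=np.array(p["t"]);C=-R.T@t
    d=R.T@np.linalg.solve(K(p),[uv[0],uv[1],1]); return C+d*(z-C[2])/d[2]
E
python3 - <<'E'
from h import *
for n in("scene","top"):
    p=get_image(n); cv2.imwrite(f"pics/{n}0.png",p["color"])
    R=np.array(p["R"]);print(n,p["vertical_fov"],p["cx"],p["cy"],(-R.T@np.array(p["t"])).round(),R.round(2).tolist())
    for k in("block","block_center","block_top","block_foot","bed","end_fence","side_fence","gantry","beam","bottle","jar","offcut"):
        print(k,[(np.round(r["position"]).tolist(),round(r["conf"],2)) for r in nets.place_of(p,k)[:4]])
print(ctrl.read_state())
E
```

```text
pics
scene 48.599039407350276 249.82049105031209 193.16608899490836 [300. -86. 976.] [[0.27, -0.96, -0.0], [-0.91, -0.26, -0.33], [0.32, 0.09, -0.94]]
block [([565.0, -202.0, 0.0], 0.62)]
block_center []
block_top [([352.0, 128.0, 237.0], 0.94), ([562.0, -197.0, 170.0], 0.92), ([350.0, -226.0, 235.0], 0.77)]
block_foot []
bed [([596.0, -134.0, -1.0], 0.57)]
end_fence [([653.0, 90.0, 24.0], 0.57)]
side_fence [([704.0, -44.0, 25.0], 0.72)]
gantry []
beam [([610.0, -87.0, 232.0], 0.85)]
bottle [([713.0, -238.0, 1.0], 0.56)]
jar [([598.0, 184.0, 14.0], 0.66), ([592.0, -132.0, -2.0], 0.24)]
offcut [([724.0, 146.0, 12.0], 0.97)]
top 47.42267098156397 249.41287378789187 183.16094588578866 [ 508.  -13. 1148.] [[0.01, -1.0, -0.03], [-1.0, -0.01, -0.05], [0.05, 0.03, -1.0]]
block [([565.0, -199.0, 1.0], 0.95), ([709.0, -43.0, 23.0], 0.59)]
block_center [([564.0, -204.0, 84.0], 0.9)]
block_top [([564.0, -199.0, 168.0], 0.77), ([355.0, 128.0, 238.0], 0.71), ([711.0, -44.0, 23.0], 0.69), ([348.0, -230.0, 236.0], 0.65)]
block_foot [([573.0, -154.0, -4.0], 0.74), ([414.0, 142.0, -2.0], 0.63), ([563
[... 356 characters left out ...]
 0.57)]
{'clock': 1.3, 'qpos': array([ 1.17419294,  0.62841124,  0.03850463,  1.51739055, -0.02700657,
        0.99629858, -0.02002153]), 'qd': array([-1.65429280e-05,  1.05033097e-03,  2.72524813e-04, -5.48816075e-04,
        9.32476481e-04, -4.07589846e-04,  1.94753234e-03]), 'tau': array([ 6.57546279e-04, -5.63272583e+01,  1.22619074e+00, -1.93771881e+01,
        1.10741635e-02,  1.73617907e-03,  1.08223293e-05]), 'eef_pos': array([ 211.15295755, -614.76678523,  231.30924635]), 'tool_rot': array([-1.57075738e+00, -9.90558309e-06, -1.24004658e+00]), 'force': array([-0.13536214, -0.66640917, -0.35282291]), 'torque': array([-0.00464709, -0.00477972, -0.04571528]), 'width': 85.12460840478313}
```

View pictures.

View pics/scene0.png

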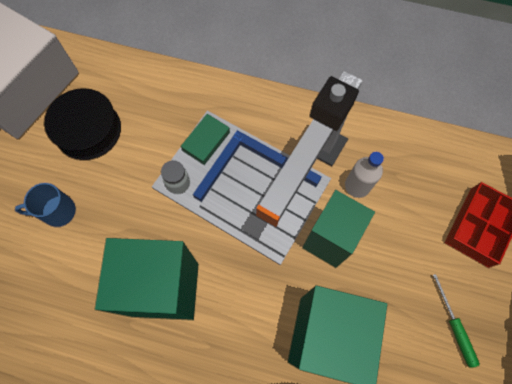

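View pics/top0.png

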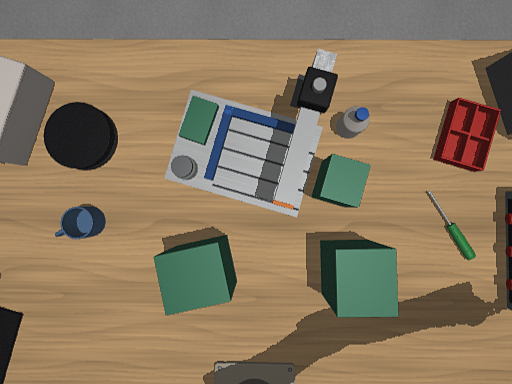

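The three green candidates are in the scene picture at (340,228), (150,278) and (340,335). The one at (340,228) is the smallest and stands next to the bed edge beside the beam, so it fits. I'll confirm that in a crop.

Run:
```python
from h import *
a=cv2.imread("pics/top0.png")[80:230,160:390]; cv2.imwrite("pics/topc.png",cv2.resize(a,None,fx=3.4,fy=3.4,interpolation=cv2.INTER_CUBIC))
a=cv2.imread("pics/scene0.png")[100:280,150:400]; cv2.imwrite("pics/scenec.png",cv2.resize(a,None,fx=3.2,fy=3.2,interpolation=cv2.INTER_CUBIC))
```

```text
(no output)
```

View pics/topc.png

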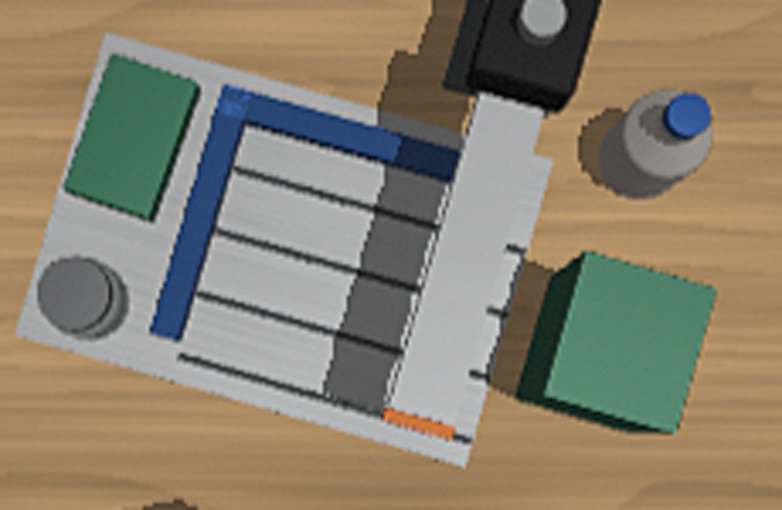

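View pics/scenec.png

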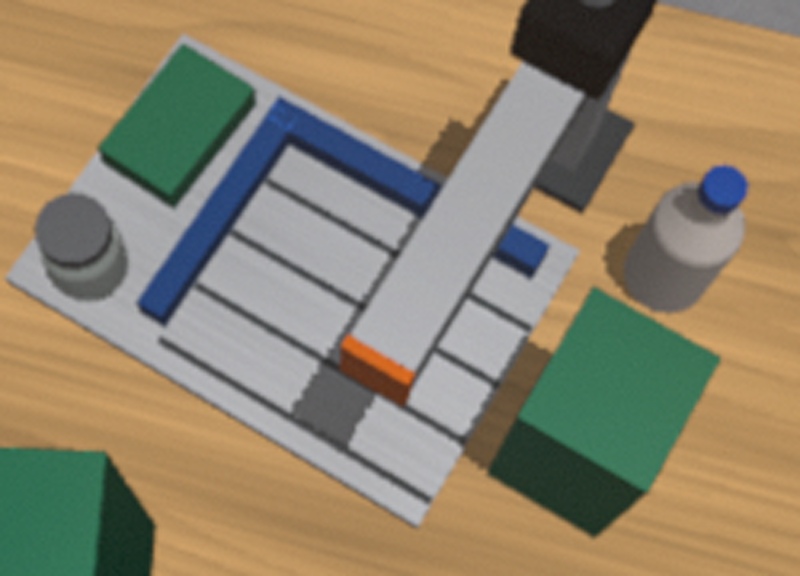

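```bash
cat > fit.py <<'E'
from h import *
from scipy.optimize import least_squares
def up(l,s,ox,oy): return [((a+.5)/s-.5+ox,(b+.5)/s-.5+oy) for a,b in l]
def bedfit(pt,ps):
    Pt=[(360,-125,12),(360,120,12),(0,120,12),(0,-125,12),(257,-107,37)]
    Ut=up([(107,34),(17,334),(466,465),(551,158),(226,87)],3.4,160,80)
    Ps=[(360,-125,12),(360,120,12),(0,120,12),(0,-125,12),(257,-107,37),(20,-107,37)]
    Us=up([(184,36),(8,280),(418,519),(578,250),(282,99),(548,240)],3.2,150,100)
    return solve([(pt,Pt,Ut),(ps,Ps,Us)],[590,-135,1.3])
def pose(q,P):
    c,s=np.cos(q[2]),np.sin(q[2]); P=np.array(P,float)
    return np.c_[q[0]+c*P[:,0]-s*P[:,1],q[1]+s*P[:,0]+c*P[:,1],P[:,2]]
def solve(L,x0):
    f=lambda q:np.concatenate([(proj(p,pose(q,P))-np.array(U)).ravel() for p,P,U in L])
    r=least_squares(f,x0,loss="soft_l1"); return r.x,r.fun.reshape(-1,2).round(1)
E
python3 - <<'E'
from fit import *
pt=get_image("top");ps=get_image("scene")
b,res=bedfit(pt,ps);print("bed",b,res.tolist())
B=[(45,-50,170),(-45,-50,170),(-45,50,170),(45,50,170)]
# top: far-left is (+x,-y)
q,res=solve([(pt,B,up([(590,252),(716,289),(676,433),(545,399)],3.4,160,80)),(ps,B,up([(595,288),(720,358),(645,490),(517,410)],3.2,150,100))],[565,-200,1.3])
print("block",q,res.tolist())
c,s=np.cos(b[2]),np.sin(b[2]);d=q[:2]-b[:2];print("block in bed",c*d[0]+s*d[1],-s*d[0]+c*d[1],np.degrees(q[2]-b[2]))
for k,P in dict(end=(235,0,24.5),side=(120,-85,24.5),beam=(60,0,230)).items(): print(k,pose(b,[P]).round())
E
```

```text
bed [ 592.79409708 -137.9049137     1.30230804] [[-0.2, -0.5], [-0.2, 0.4], [0.5, 0.2], [1.1, -0.0], [-0.5, -1.2], [-0.6, -0.6], [-1.0, -0.3], [0.4, 2.1], [0.5, -0.1], [-1.2, -0.9], [0.7, 1.2]]
block [ 563.97021156 -199.61688861    1.2837662 ] [[-0.8, -0.9], [1.0, -0.1], [-0.0, 0.5], [-0.5, -1.4], [-0.4, -0.9], [0.6, 0.0], [0.4, 1.2], [-0.6, 1.8]]
block in bed -67.14725374765737 11.42061897424255 -1.0623695950791612
end [[655.  89.  24.]]
side [[707. -45.  24.]]
beam [[609. -80. 230.]]
```

The crop confirms the target: a 90x100 mm top face, top edge 170 mm up, with its +x face towards the bed edge. Fitted bed origin is (593,-138), yaw 1.302. The block sits at bed x -67, y +11 and about 1 degree of yaw, so its foot is about 22 mm short of the edge. The two larger blocks, with tops at about 237 mm, are distractors. I'll turn the tool square to the bed first.

Request:
step_arm(moves="0 0 0 0 -0.9 0 0.6; 0 0 0 0 -0.9 0 0.6; 0 0 0 0 -0.9 0 0.6; 0 0 0 0 -0.9 0 0.6; 0 0 0 0 -0.9 0 0.6; 0 0 0 0 -0.9 0 0.6; 0 0 0 0 -0.9 0 0.6; 0 0 0 0 -0.9 0 0.6; 0 0 0 0 -0.9 0 0.6; 0 0 0 0 0 0 0.6")

```text
clock: 2.4
eef_pos: [211.0, -614.8, 231.3]
tool_rot: [-1.571, -0.0, -0.268]
force: [-0.4, -0.1, -0.0]
width: 51.3
```

```bash
cat > g.py <<'E'
from h import *
BED=np.array([592.8,-137.9,1.3023])
def b2w(x,y,z): c,s=np.cos(BED[2]),np.sin(BED[2]); return np.array([BED[0]+c*x-s*y,BED[1]+s*x+c*y,z])
def w2b(P): c,s=np.cos(BED[2]),np.sin(BED[2]); d=P[:2]-BED[:2]; return np.array([c*d[0]+s*d[1],-s*d[0]+c*d[1],P[2]])
def go(x,y,z,head=None,lean=None):
    s=ctrl.read_state(); R=Ro.from_euler("xyz",s["tool_rot"])
    d=R.inv().apply(b2w(x,y,z)-s["eef_pos"])
    print("bed now",w2b(s["eef_pos"]).round(1),"rot",s["tool_rot"].round(3),"F",s["force"].round(1),"w",round(s["width"],1),"t",s["clock"])
    print("tool shift units(50mm)",(d/50).round(2))
    if lean is not None:
        T=Ro.from_euler("z",head)*Ro.from_euler("x",-np.pi/2+lean); print("turn units",((R.inv()*T).as_rotvec()/.12).round(2))
    print("q",s["qpos"].round(2))
E
python3 -c "
from g import *
go(-170,11,231,1.3023-np.pi/2,0)"
```

```text
bed now [-561.1  241.6  231.3] rot [-1.571 -0.    -0.268] F [-0.4 -0.1 -0. ] w 51.3 t 2.4
tool shift units(50mm) [4.62 0.01 7.82]
turn units [-0.  0.  0.]
q [ 1.33  0.64 -0.23  1.51  0.16  1.01  0.79]
```

Request:
step_arm(moves="0.46 0 0.78 0 0 0 0.6; 0.46 0 0.78 0 0 0 0.6; 0.46 0 0.78 0 0 0 0.6; 0.46 0 0.78 0 0 0 0.6; 0.46 0 0.78 0 0 0 0.6; 0.46 0 0.78 0 0 0 0.6; 0.46 0 0.78 0 0 0 0.6; 0.46 0 0.78 0 0 0 0.6; 0.46 0 0.78 0 0 0 0.6; 0.46 0 0.78 0 0 0 0.6; 0 0 0 0 0 0 0.6")

```text
clock: 3.5
eef_pos: [542.3, -291.4, 231.7]
tool_rot: [-1.565, -0.004, -0.259]
force: [0.5, 1.3, 0.2]
width: 51.2
```

```bash
python3 -c "
from g import *
go(-150,11,30,1.3023-np.pi/2,0)
p=get_image('scene');cv2.imwrite('pics/s1.png',p['color'])"
```

```text
bed now [-161.4    7.9  231.7] rot [-1.565 -0.004 -0.259] F [0.5 1.3 0.2] w 51.2 t 3.5
tool shift units(50mm) [-0.07  4.03  0.21]
turn units [-0.05  0.08  0.03]
q [ 0.6   0.58 -0.24  1.62  0.16  0.96  0.05]
```

View pics/s1.png

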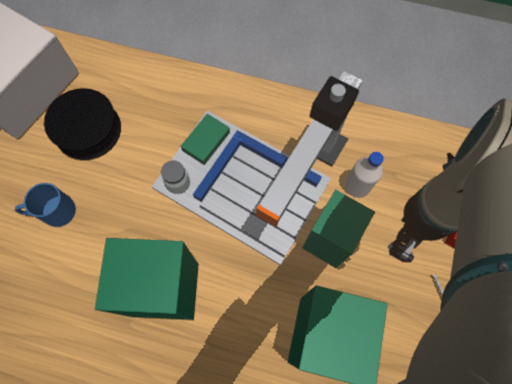

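The arm has reached the position behind the block: gripper at pixel (402,245), block at (340,228). I'll lean the hand back by 0.72 rad before descending so its body doesn't meet the block.

Request:
step_arm(moves="0 0 -0.3 1 0 0 0.6; 0 0 -0.3 1 0 0 0.6; 0 0 0 1 0 0 0.6; 0 0 0 1 0 0 0.6; 0 0 0 1 0 0 0.6; 0 0 0 1 0 0 0.6; 0 0 0 0 0 0 0.6; 0 0 0 0 0 0 0.6")

```text
clock: 4.35
eef_pos: [527.4, -329.3, 228.7]
tool_rot: [-0.852, 0.002, -0.271]
force: [0.1, 0.1, 0.6]
width: 51.0
```

```bash
python3 -c "
from g import *
go(-145,11,25,1.3023-np.pi/2,.72)
p=get_image('scene');cv2.imwrite('pics/s2.png',p['color'])"
```

```text
bed now [-201.9   12.3  228.7] rot [-0.852  0.002 -0.271] F [0.1 0.1 0.6] w 51.0 t 4.35
tool shift units(50mm) [ 0.03  3.82 -1.83]
turn units [ 0.01 -0.03  0.  ]
q [ 1.09  0.87 -0.51  1.36 -0.27  1.31  0.52]
```

View pics/s2.png

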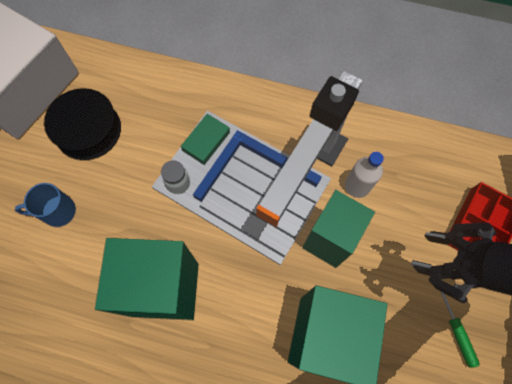

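```bash
python3 -c "
from g import *
p=get_image('top')
for uv in [(435,165),(445,98),(482,180),(428,192),(452,226),(474,257)]: print(uv,w2b(onplane(p,uv,20)).round())
"
```

```text
(435, 165) [-302. -105.   20.]
(445, 98) [-281. -279.   20.]
(482, 180) [-425. -100.   20.]
(428, 192) [-302.  -33.   20.]
(452, 226) [-383.   34.   20.]
(474, 257) [-456.   94.   20.]
```

Request:
step_arm(moves="0 0.64 -0.3 0 0 0 0.6; 0 0.64 -0.3 0 0 0 0.6; 0 0.64 -0.3 0 0 0 0.6; 0 0.64 -0.3 0 0 0 0.6; 0 0.64 -0.3 0 0 0 0.6; 0 0.6 -0.3 0 0 0 0.6; 0 0 0 0 0 0 0.6; 0 0 0 0 0 0 0.6")

```text
clock: 5.25
eef_pos: [544.7, -272.1, 29.1]
tool_rot: [-0.851, -0.001, -0.266]
force: [-0.6, 0.9, 0.1]
width: 51.5
```

```bash
python3 -c "
from g import *
go(-125,11,25,1.3023-np.pi/2,.72)
p=get_image('scene');cv2.imwrite('pics/s3.png',p['color'])"
```

```text
bed now [-142.1   10.8   29.1] rot [-0.851 -0.001 -0.266] F [-0.6  0.9  0.1] w 51.5 t 5.25
tool shift units(50mm) [-0.    0.29  0.2 ]
turn units [ 0.01  0.02 -0.  ]
q [ 1.02  1.1  -0.5   1.51 -0.25  0.93  0.63]
```

View pics/s3.png

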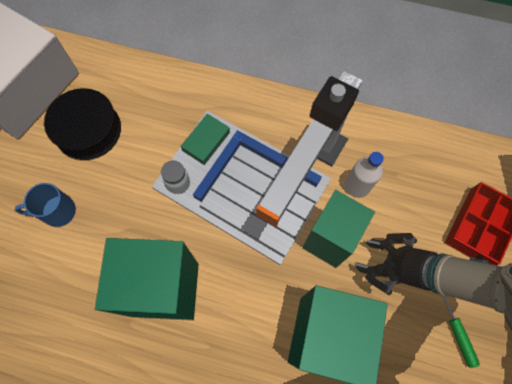

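The fingers are open, low and centred behind the block at pixels (370,243) and (365,268). I'll push forward slowly.

Request:
step_arm(moves="0 0.07 0.075 0 0 0 0.6; 0 0.07 0.075 0 0 0 0.6; 0 0.07 0.075 0 0 0 0.6; 0 0.07 0.075 0 0 0 0.6; 0 0.066 0.075 0 0 0 0.6; 0 0.066 0.075 0 0 0 0.6; 0 0 0 0 0 0 0.6")

```text
clock: 6.0
eef_pos: [551.9, -244.3, 26.7]
tool_rot: [-0.852, -0.001, -0.269]
force: [-0.5, -2.5, 0.8]
width: 51.6
```

```bash
python3 -c "
from g import *
go(-100,11,25,1.3023-np.pi/2,.72)"
```

```text
bed now [-113.4   11.2   26.7] rot [-0.852 -0.001 -0.269] F [-0.5 -2.5  0.8] w 51.6 t 6.0
tool shift units(50mm) [0.   0.2  0.18]
turn units [0.01 0.   0.01]
q [ 1.    1.1  -0.51  1.56 -0.27  0.88  0.61]
```

Request:
step_arm(moves="0 0.033 0.038 0 0 0 0.6; 0 0.033 0.038 0 0 0 0.6; 0 0.033 0.038 0 0 0 0.6; 0 0.033 0.038 0 0 0 0.6; 0 0 0 0 0 0 0.6")

```text
clock: 6.5
eef_pos: [554.7, -236.0, 26.7]
tool_rot: [-0.854, -0.002, -0.271]
force: [-1.5, -4.8, 2.7]
width: 51.2
```

Request:
step_arm(moves="0 0.033 0.038 0 0 0 0.6; 0 0.033 0.038 0 0 0 0.6; 0 0 0 0 0 0 0.6")

```text
clock: 6.8
eef_pos: [556.1, -231.2, 26.7]
tool_rot: [-0.854, -0.002, -0.271]
force: [-1.4, -5.0, 3.2]
width: 51.2
```

```bash
python3 -c "
from g import *
go(-100,11,25,1.3023-np.pi/2,.72)
p=get_image('scene');cv2.imwrite('pics/s4.png',cv2.resize(p['color'][100:300,220:420],None,fx=3,fy=3,interpolation=cv2.INTER_CUBIC))
p=get_image('top');cv2.imwrite('pics/t4.png',cv2.resize(p['color'][80:230,260:400],None,fx=4,fy=4,interpolation=cv2.INTER_CUBIC))"
```

```text
bed now [-99.7  10.6  26.7] rot [-0.854 -0.002 -0.271] F [-1.4 -5.   3.2] w 51.2 t 6.8
tool shift units(50mm) [-0.01  0.02 -0.03]
turn units [ 0.03 -0.    0.02]
q [ 0.99  1.09 -0.51  1.58 -0.27  0.85  0.6 ]
```

View pics/s4.png

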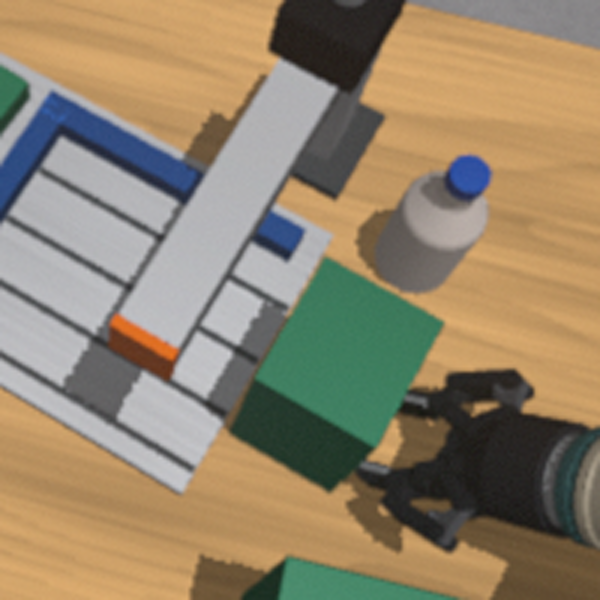

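View pics/t4.png

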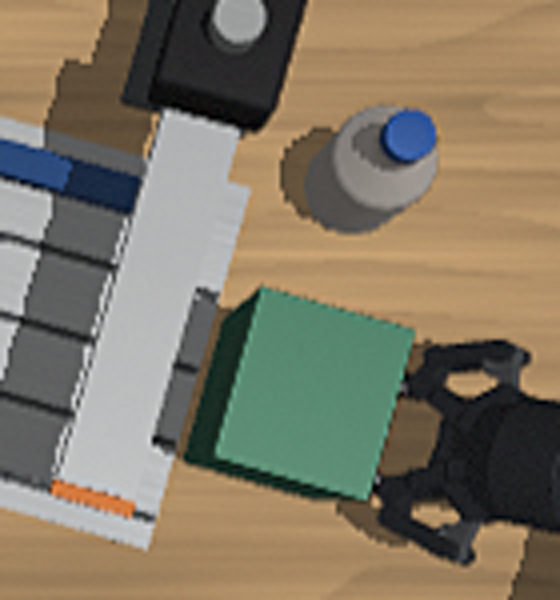

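There is still a gap of about 5 to 8 mm to the bed edge (top crop, 188,460 against 174,460). I'll continue in small rows until the force rises.

Request:
step_arm(moves="0 0.027 0.03 0 0 0 0.6; 0 0.027 0.03 0 0 0 0.6; 0 0 0 0 0 0 0.6")

```text
clock: 7.2
eef_pos: [557.1, -227.6, 26.7]
tool_rot: [-0.854, -0.002, -0.271]
force: [-1.2, -5.3, 4.5]
width: 51.6
```

Request:
step_arm(moves="0 0.027 0.03 0 0 0 0.6; 0 0 0 0 0 0 0.6")

```text
clock: 7.4
eef_pos: [557.7, -225.9, 26.7]
tool_rot: [-0.854, -0.002, -0.271]
force: [-1.2, -6.9, 3.4]
width: 51.3
```

Request:
step_arm(moves="0 0.027 0.03 0 0 0 0.6; 0 0 0 0 0 0 0.6")

```text
clock: 7.6
eef_pos: [558.1, -224.7, 26.6]
tool_rot: [-0.855, -0.002, -0.272]
force: [-2.5, -7.8, 5.1]
width: 51.1
```

Request:
step_arm(moves="0 0.027 0.03 0 0 0 0.6; 0 0 0 0 0 0 0.6")

```text
clock: 7.8
eef_pos: [558.1, -224.6, 26.6]
tool_rot: [-0.857, -0.003, -0.273]
force: [-5.4, -11.9, 8.4]
width: 51.4
```

Request:
step_arm(moves="0 0.027 0.03 0 0 0 0.6; 0 0 0 0 0 0 0.6; 0 0 0 0 0 0 0.6")

```text
clock: 8.1
eef_pos: [558.2, -224.6, 26.5]
tool_rot: [-0.859, -0.003, -0.274]
force: [-8.1, -16.1, 10.9]
width: 50.9
```

```bash
python3 -c "
from g import *
go(-100,11,25,1.3023-np.pi/2,.72)
p=get_image('scene');cv2.imwrite('pics/s5.png',cv2.resize(p['color'][150:290,250:410],None,fx=4,fy=4,interpolation=cv2.INTER_CUBIC))
p=get_image('top');cv2.imwrite('pics/t5.png',cv2.resize(p['color'][80:230,260:400],None,fx=4,fy=4,interpolation=cv2.INTER_CUBIC))"
```

```text
bed now [-92.8  10.4  26.5] rot [-0.859 -0.003 -0.274] F [ -8.1 -16.1  10.9] w 50.9 t 8.1
tool shift units(50mm) [-0.01 -0.07 -0.13]
turn units [ 0.07 -0.02  0.05]
q [ 0.98  1.09 -0.51  1.59 -0.28  0.83  0.6 ]
```

View pics/s5.png

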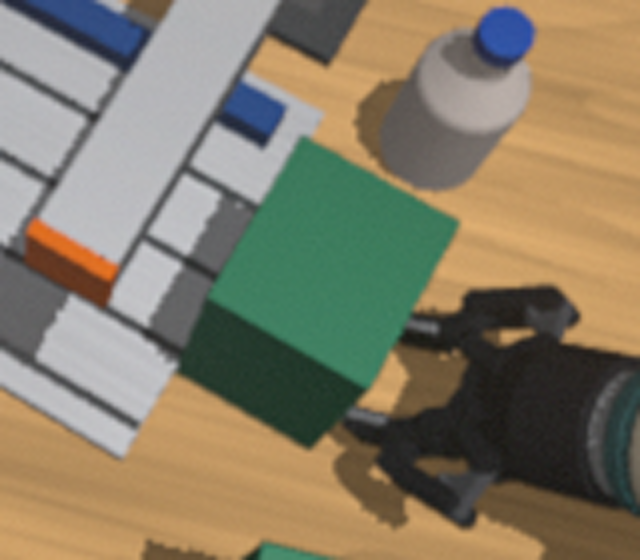

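View pics/t5.png

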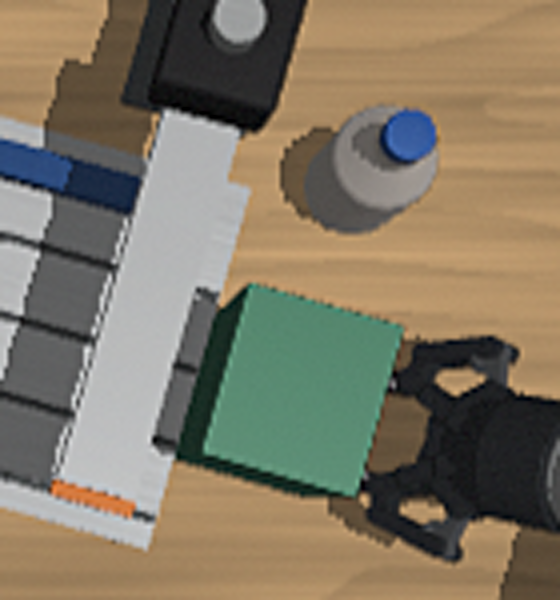

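The block is butted: the TCP stalled at 18 N and the block edge is parallel to and touching the bed edge (top crop, 185,460 to 245,285). Next I'll retract, rise to top height and look again.

Request:
step_arm(moves="0 -0.16 -0.18 0 0 0 0.6; 0 -0.16 -0.18 0 0 0 0.6; 0 -0.42 0.36 0 0 0 0.6; 0 -0.42 0.36 0 0 0 0.6; 0 -0.42 0.36 0 0 0 0.6; 0 -0.42 0.36 0 0 0 0.6; 0 0 0 0 0 0 0.6; 0 0 0 0 0 0 0.6")

```text
clock: 9.0
eef_pos: [552.1, -241.5, 137.4]
tool_rot: [-0.851, -0.0, -0.267]
force: [-0.2, -0.3, -0.3]
width: 51.4
```

```bash
python3 -c "
from g import *
go(-100,8,140,1.3023-np.pi/2,.72)
p=get_image('top');cv2.imwrite('pics/t6.png',cv2.resize(p['color'][80:230,260:400],None,fx=4,fy=4,interpolation=cv2.INTER_CUBIC))"
```

```text
bed now [-110.7   11.7  137.4] rot [-0.851 -0.    -0.267] F [-0.2 -0.3 -0.3] w 51.4 t 9.0
tool shift units(50mm) [0.07 0.1  0.19]
turn units [ 0.    0.01 -0.  ]
q [ 1.01  0.93 -0.53  1.56 -0.3   1.01  0.54]
```

View pics/t6.png

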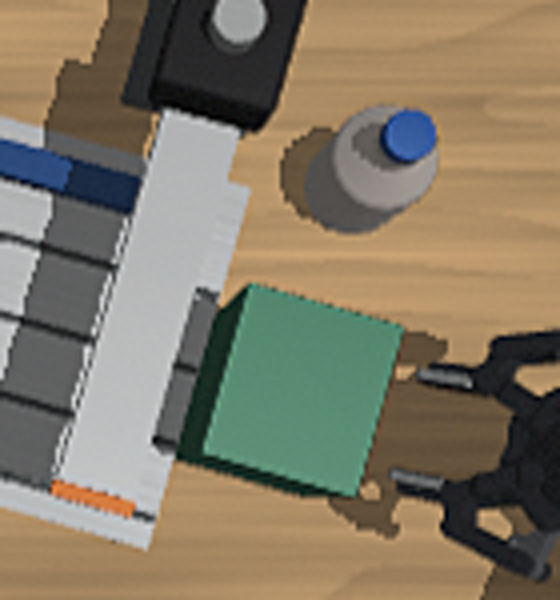

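The block hasn't moved and the fingers stand at top height behind it. I'll push the top.

Request:
step_arm(moves="0 0.066 0.075 0 0 0 0.6; 0 0.066 0.075 0 0 0 0.6; 0 0.066 0.075 0 0 0 0.6; 0 0.066 0.075 0 0 0 0.6; 0 0.066 0.075 0 0 0 0.6; 0 0.066 0.075 0 0 0 0.6; 0 0.066 0.075 0 0 0 0.6; 0 0.066 0.075 0 0 0 0.6; 0 0.066 0.075 0 0 0 0.6; 0 0.066 0.075 0 0 0 0.6; 0 0 0 0 0 0 0.6")

```text
clock: 10.15
eef_pos: [565.4, -191.6, 137.5]
tool_rot: [-0.849, 0.0, -0.266]
force: [0.4, -2.5, 1.7]
width: 51.3
```

```bash
python3 -c "
from g import *
go(-20,11,140,1.3023-np.pi/2,.72)
p=get_image('scene');cv2.imwrite('pics/s7.png',cv2.resize(p['color'][100:300,220:420],None,fx=3,fy=3,interpolation=cv2.INTER_CUBIC))"
```

```text
bed now [-59.1  12.1 137.5] rot [-0.849  0.    -0.266] F [ 0.4 -2.5  1.7] w 51.3 t 10.15
tool shift units(50mm) [0.02 0.48 0.62]
turn units [-0.01  0.01 -0.02]
q [ 0.96  0.91 -0.55  1.63 -0.33  0.93  0.51]
```

View pics/s7.png

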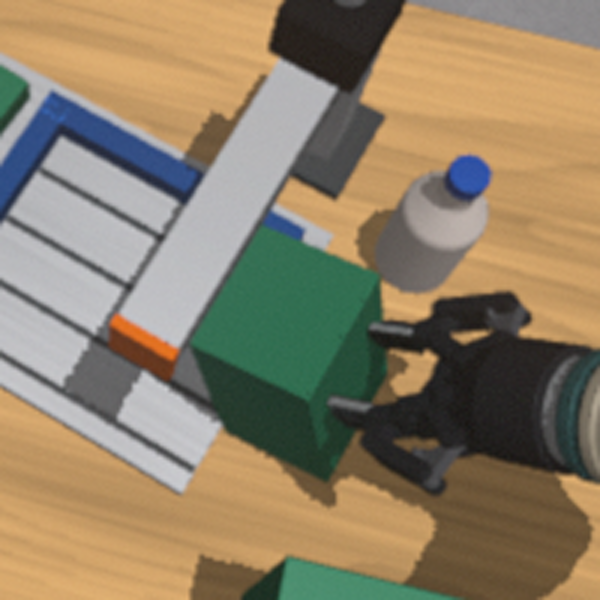

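Tipping well: the block leans over the bed edge and the fingers are on its rear face. I'll continue past balance.

Request:
step_arm(moves="0 0.066 0.075 0 0 0 0.6; 0 0.066 0.075 0 0 0 0.6; 0 0.066 0.075 0 0 0 0.6; 0 0.066 0.075 0 0 0 0.6; 0 0.066 0.075 0 0 0 0.6; 0 0 0 0 0 0 0.6")

```text
clock: 10.8
eef_pos: [571.6, -167.5, 137.2]
tool_rot: [-0.85, 0.001, -0.265]
force: [-0.4, -0.3, -0.1]
width: 51.2
```

```bash
python3 -c "
from g import *
go(-20,11,140,1.3023-np.pi/2,.72)
p=get_image('scene');cv2.imwrite('pics/s8.png',cv2.resize(p['color'][100:300,220:420],None,fx=3,fy=3,interpolation=cv2.INTER_CUBIC))"
```

```text
bed now [-34.2  12.6 137.2] rot [-0.85   0.001 -0.265] F [-0.4 -0.3 -0.1] w 51.2 t 10.8
tool shift units(50mm) [0.03 0.14 0.25]
turn units [-0.01  0.01 -0.02]
q [ 0.93  0.91 -0.56  1.66 -0.34  0.89  0.5 ]
```

View pics/s8.png

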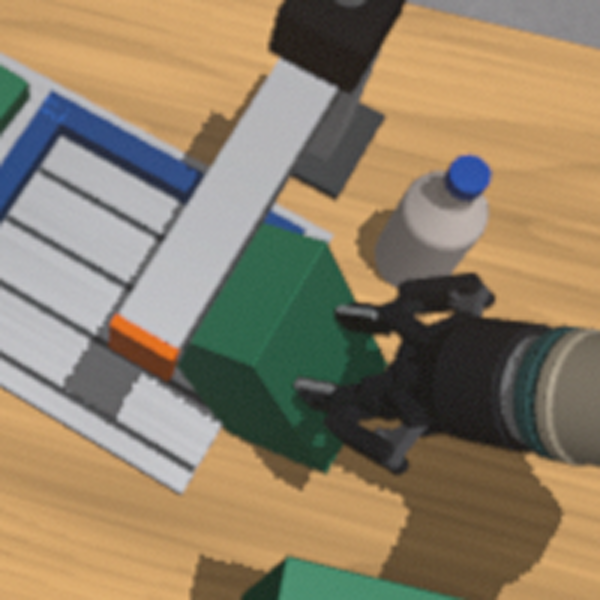

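Force has dropped to about zero, so it's near balance. I'll wait briefly to see whether it falls.

Request:
step_arm(moves="0 0.04 0.045 0 0 0 0.6; 0 0 0 0 0 0 0.6; 0 0 0 0 0 0 0.6; 0 0 0 0 0 0 0.6")

```text
clock: 11.25
eef_pos: [572.7, -166.6, 137.1]
tool_rot: [-0.851, 0.0, -0.268]
force: [0.2, 0.2, -0.5]
width: 51.1
```

```bash
python3 -c "
from g import *
go(-20,11,140,1.3023-np.pi/2,.72)
p=get_image('scene');cv2.imwrite('pics/s9.png',cv2.resize(p['color'][100:300,170:420],None,fx=3,fy=3,interpolation=cv2.INTER_CUBIC))"
```

```text
bed now [-33.1  11.8 137.1] rot [-0.851  0.    -0.268] F [ 0.2  0.2 -0.5] w 51.1 t 11.25
tool shift units(50mm) [0.02 0.13 0.23]
turn units [ 0.  0. -0.]
q [ 0.93  0.91 -0.56  1.66 -0.34  0.89  0.49]
```

View pics/s9.png

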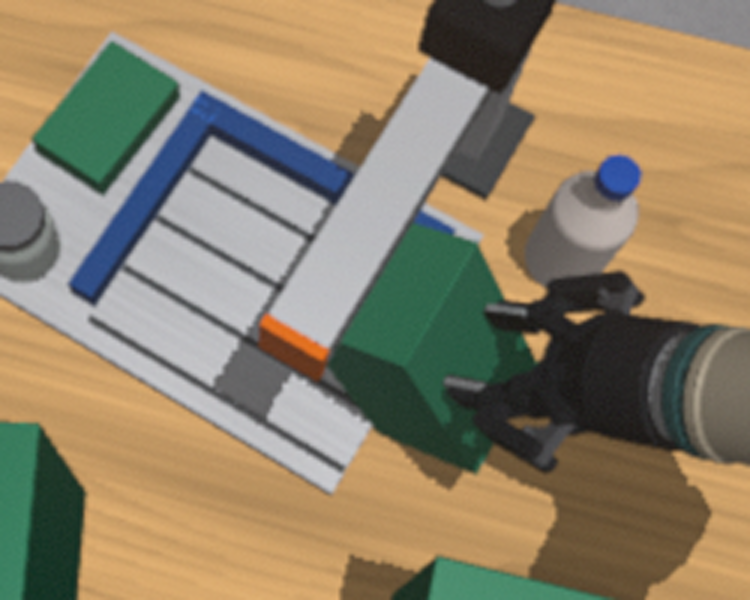

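Request:
step_arm(moves="0 0.066 0.075 0 0 0 0.6; 0 0.066 0.075 0 0 0 0.6; 0 0 0 0 0 0 0.6; 0 0 0 0 0 0 0.6; 0 0 0 0 0 0 0.6")

```text
clock: 11.8
eef_pos: [575.4, -157.0, 137.1]
tool_rot: [-0.851, -0.0, -0.268]
force: [0.5, 0.2, 0.2]
width: 51.5
```

```bash
python3 -c "
from g import *
go(-10,11,140,1.3023-np.pi/2,.72)
p=get_image('scene');cv2.imwrite('pics/s10.png',cv2.resize(p['color'][100:300,170:420],None,fx=3,fy=3,interpolation=cv2.INTER_CUBIC))"
```

```text
bed now [-23.   11.7 137.1] rot [-0.851 -0.    -0.268] F [0.5 0.2 0.2] w 51.5 t 11.8
tool shift units(50mm) [0.01 0.13 0.23]
turn units [ 0.  0. -0.]
q [ 0.92  0.9  -0.56  1.67 -0.35  0.87  0.49]
```

View pics/s10.png

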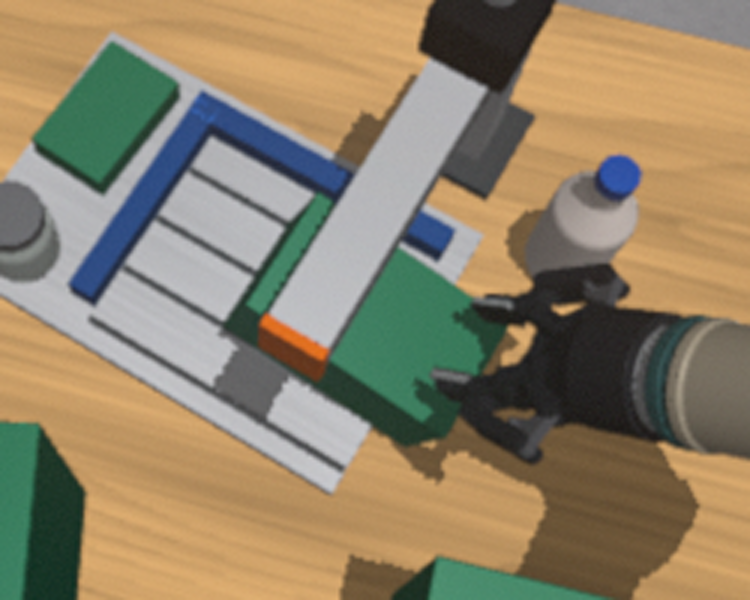

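The block has tipped and lies flat on the bed, partly under the beam. I'll back off and lower the hand, then measure.

Request:
step_arm(moves="0 -0.3 -0.34 0 0 0 0.6; 0 -0.3 -0.34 0 0 0 0.6; 0 -0.3 -0.34 0 0 0 0.6; 0 -0.3 -0.34 0 0 0 0.6; 0 0.33 -0.29 0 0 0 0.6; 0 0.33 -0.29 0 0 0 0.6; 0 0.33 -0.29 0 0 0 0.6; 0 0.33 -0.29 0 0 0 0.6; 0 0 0 0 0 0 0.6; 0 0 0 0 0 0 0.6")

```text
clock: 12.85
eef_pos: [551.5, -244.2, 49.9]
tool_rot: [-0.85, 0.0, -0.268]
force: [0.8, -0.3, 0.6]
width: 51.1
```

```bash
python3 -c "
from g import *
go(-60,11,45,1.3023-np.pi/2,.72)
p=get_image('scene');cv2.imwrite('pics/s11.png',cv2.resize(p['color'][100:300,170:420],None,fx=3,fy=3,interpolation=cv2.INTER_CUBIC))
for k in ('block','block_top','block_center'): print(k,[(w2b(np.array(r['position'])).round(),round(r['conf'],2)) for r in nets.place_of(p,k)])
p=get_image('top');cv2.imwrite('pics/t11.png',cv2.resize(p['color'][80:230,160:390],None,fx=3.4,fy=3.4,interpolation=cv2.INTER_CUBIC))
for k in ('block','block_top','block_center'): print(k,[(w2b(np.array(r['position'])).round(),round(r['conf'],2)) for r in nets.place_of(p,k)])
"
```

```text
bed now [-113.5   11.7   49.9] rot [-0.85   0.    -0.268] F [ 0.8 -0.3  0.6] w 51.1 t 12.85
tool shift units(50mm) [0.01 0.78 0.74]
turn units [-0.01 -0.   -0.  ]
q [ 1.    1.06 -0.51  1.56 -0.27  0.91  0.6 ]
block [(array([-31.,  10.,  57.]), 0.86)]
block_top [(array([193., 303., 235.]), 0.98), (array([-151.,  211.,  235.]), 0.97)]
block_center [(array([310., -50.,  12.]), 0.6)]
block [(array([-30.,  10.,  61.]), 0.56)]
block_top [(array([192., 302., 238.]), 0.96), (array([-154.,  211.,  238.]), 0.89)]
block_center []
```

View pics/s11.png

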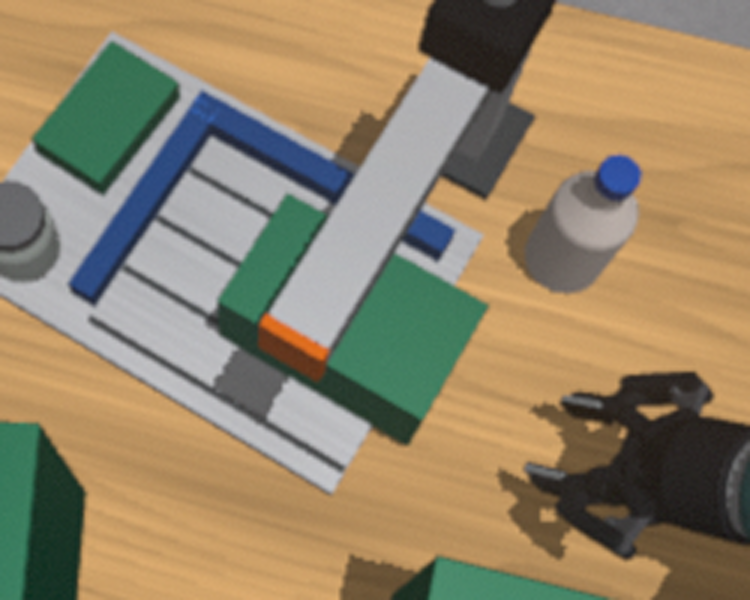

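View pics/t11.png

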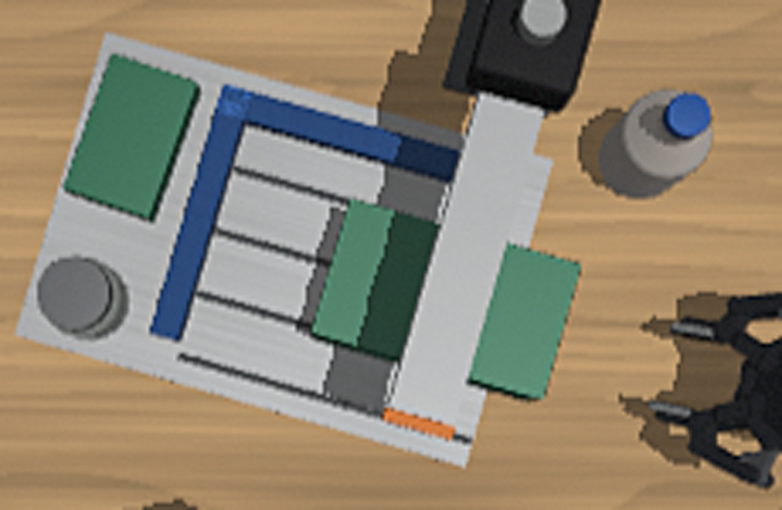

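The block lies flat: tail at bed x about -30, y about +10, square to the bed. I need to slide it about 95 mm along x, so I'll approach and start.

Request:
step_arm(moves="0 0.24 0.24 0 0 0 0.6; 0 0.24 0.24 0 0 0 0.6; 0 0.22 0.24 0 0 0 0.6; 0 0.2 0.24 0 0 0 0.6; 0 0.09 0.1 0 0 0 0.6; 0 0.09 0.1 0 0 0 0.6; 0 0.09 0.1 0 0 0 0.6; 0 0.09 0.1 0 0 0 0.6; 0 0.09 0.1 0 0 0 0.6; 0 0.09 0.1 0 0 0 0.6; 0 0 0 0 0 0 0.6")

```text
clock: 14.35
eef_pos: [580.6, -144.6, 47.0]
tool_rot: [-0.854, -0.003, -0.271]
force: [0.4, -4.0, 3.2]
width: 51.1
```

```bash
python3 -c "
from g import *
go(55,11,45,1.3023-np.pi/2,.72)
p=get_image('scene');cv2.imwrite('pics/s12.png',p['color'])
"
```

```text
bed now [-9.7 10.  47. ] rot [-0.854 -0.003 -0.271] F [ 0.4 -4.   3.2] w 51.1 t 14.35
tool shift units(50mm) [-0.02  0.88  0.95]
turn units [ 0.03 -0.    0.03]
q [ 0.89  1.04 -0.55  1.69 -0.33  0.72  0.54]
```

View pics/s12.png

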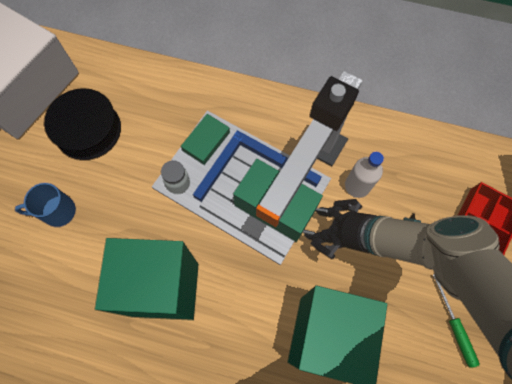

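The block is sliding, and the hand and arm are well clear of the beam's orange tip (268,213). I'll continue.

Request:
step_arm(moves="0 0.07 0.075 0 0 0 0.6; 0 0.07 0.075 0 0 0 0.6; 0 0.07 0.075 0 0 0 0.6; 0 0.07 0.075 0 0 0 0.6; 0 0.07 0.075 0 0 0 0.6; 0 0.07 0.075 0 0 0 0.6; 0 0.07 0.075 0 0 0 0.6; 0 0.07 0.075 0 0 0 0.6; 0 0 0 0 0 0 0.6")

```text
clock: 15.3
eef_pos: [591.5, -104.7, 45.9]
tool_rot: [-0.853, -0.003, -0.271]
force: [-0.7, -4.4, 3.7]
width: 51.2
```

```bash
python3 -c "
from g import *
go(58,11,45,1.3023-np.pi/2,.72)
p=get_image('top');cv2.imwrite('pics/t13.png',cv2.resize(p['color'][80:230,160:390],None,fx=3.4,fy=3.4,interpolation=cv2.INTER_CUBIC))
"
```

```text
bed now [31.6 10.1 45.9] rot [-0.853 -0.003 -0.271] F [-0.7 -4.4  3.7] w 51.2 t 15.3
tool shift units(50mm) [-0.02  0.36  0.39]
turn units [ 0.02 -0.    0.03]
q [ 0.84  1.04 -0.57  1.73 -0.35  0.66  0.52]
```

View pics/t13.png

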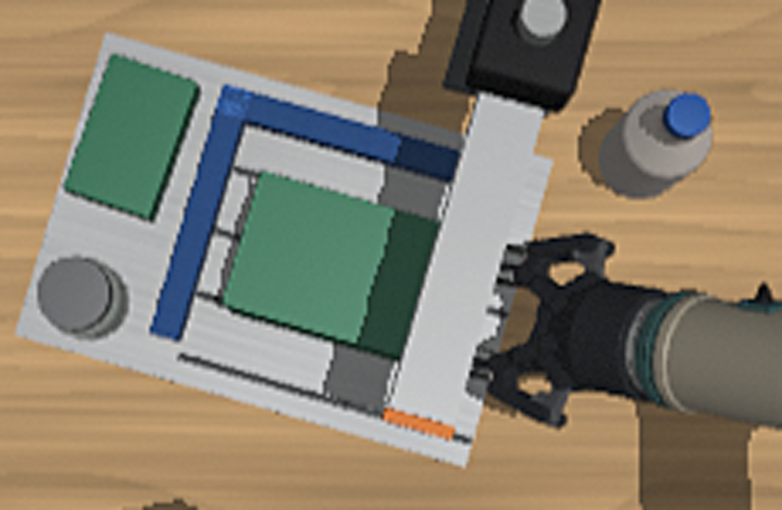

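Request:
step_arm(moves="0 0.066 0.075 0 0 0 0.6; 0 0.066 0.075 0 0 0 0.6; 0 0.066 0.075 0 0 0 0.6; 0 0.066 0.075 0 0 0 0.6; 0 0 0 0 0 0 0.6")

```text
clock: 15.85
eef_pos: [596.3, -84.8, 45.5]
tool_rot: [-0.853, -0.002, -0.27]
force: [-0.2, -4.9, 2.3]
width: 51.2
```

Request:
step_arm(moves="0 0.03 0.035 0 0 0 0.6; 0 0.03 0.035 0 0 0 0.6; 0 0 0 0 0 0 0.6")

```text
clock: 16.15
eef_pos: [597.4, -80.7, 45.5]
tool_rot: [-0.853, -0.001, -0.27]
force: [-0.0, -6.0, 2.7]
width: 51.1
```

Request:
step_arm(moves="0 0.03 0.035 0 0 0 0.6; 0 0 0 0 0 0 0.6")

```text
clock: 16.35
eef_pos: [597.9, -78.6, 45.4]
tool_rot: [-0.853, -0.001, -0.27]
force: [-0.2, -6.7, 3.6]
width: 51.1
```

```bash
python3 -c "
from g import *
go(58,11,45,1.3023-np.pi/2,.72)
p=get_image('top');cv2.imwrite('pics/t14.png',cv2.resize(p['color'][80:230,160:390],None,fx=3.4,fy=3.4,interpolation=cv2.INTER_CUBIC))
"
```

```text
bed now [58.6 10.8 45.4] rot [-0.853 -0.001 -0.27 ] F [-0.2 -6.7  3.6] w 51.1 t 16.35
tool shift units(50mm) [-0.   -0.   -0.01]
turn units [ 0.02 -0.    0.02]
q [ 0.81  1.04 -0.58  1.75 -0.37  0.62  0.5 ]
```

View pics/t14.png

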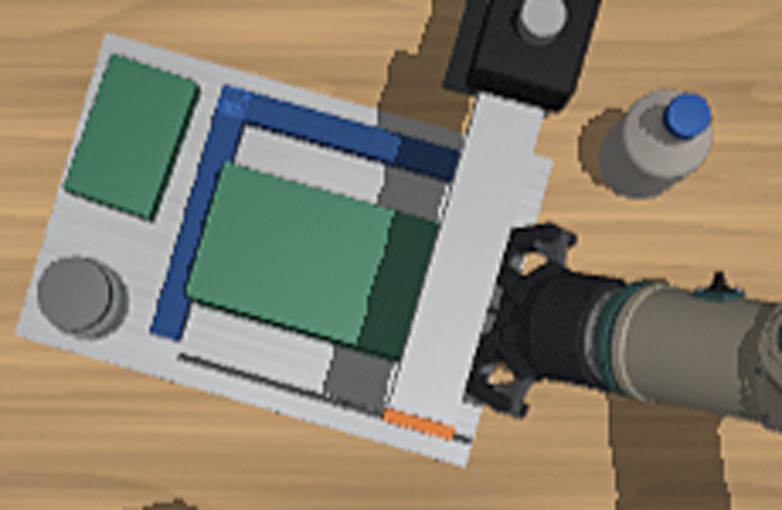

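Request:
step_arm(moves="0 0.03 0.035 0 0 0 0.6; 0 0 0 0 0 0 0.6")

```text
clock: 16.6
eef_pos: [598.4, -76.2, 45.4]
tool_rot: [-0.853, -0.001, -0.27]
force: [-0.5, -6.3, 4.4]
width: 51.4
```

Request:
step_arm(moves="0 0.03 0.035 0 0 0 0.6; 0 0 0 0 0 0 0.6")

```text
clock: 16.8
eef_pos: [598.9, -75.1, 45.4]
tool_rot: [-0.854, -0.001, -0.271]
force: [-2.2, -8.2, 5.6]
width: 51.2
```

Request:
step_arm(moves="0 0.03 0.035 0 0 0 0.6; 0 0 0 0 0 0 0.6")

```text
clock: 17.0
eef_pos: [599.0, -75.0, 45.3]
tool_rot: [-0.856, -0.001, -0.272]
force: [-6.9, -14.6, 11.2]
width: 51.3
```

The block touched the end fence: the TCP stalled at bed x of about 62 and the force rose to 20 N. Now I'll back straight out from under the beam, rise, and straighten the tool.

Request:
step_arm(moves="0 -0.1 -0.11 0 0 0 0.6; 0 -0.25 -0.28 0 0 0 0.6; 0 -0.37 -0.42 0 0 0 0.6; 0 -0.37 -0.42 0 0 0 0.6; 0 -0.37 -0.42 0 0 0 0.6; 0 -0.37 -0.42 0 0 0 0.6; 0 -0.38 0.33 0 0 0 0.6; 0 -0.38 0.33 0 0 0 0.6; 0 -0.38 0.33 0 0 0 0.6; 0 -0.38 0.33 0 0 0 0.6; 0 -0.38 0.33 0 0 0 0.6; 0 -0.38 0.33 0 0 0 0.6; 0 -0.38 0.33 0 0 0 0.6; 0 -0.38 0.33 0 0 0 0.6; 0 -0.38 0.33 0 0 0 0.6; 0 -0.38 0.33 0 0 0 0.6; 0 0 0 0 0 0 0.6")

```text
clock: 18.7
eef_pos: [563.4, -204.7, 301.2]
tool_rot: [-0.851, -0.005, -0.268]
force: [0.2, 0.7, 0.1]
width: 51.2
```

```bash
python3 -c "
from g import *
go(-60,11,45,1.3023-np.pi/2,0)
p=get_image('scene');cv2.imwrite('pics/s15.png',p['color'])
"
```

```text
bed now [-72.3  10.6 301.2] rot [-0.851 -0.005 -0.268] F [0.2 0.7 0.1] w 51.2 t 18.7
tool shift units(50mm) [-0.03  4.02 -3.19]
turn units [-5.99  0.02  0.03]
q [ 0.99  0.71 -0.58  1.5  -0.36  1.21  0.39]
```

View pics/s15.png

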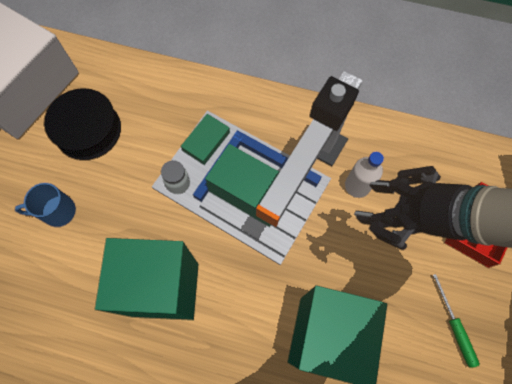

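Request:
step_arm(moves="0 0 0 -1 0 0 0.6; 0 0 0 -1 0 0 0.6; 0 0 0 -1 0 0 0.6; 0 0 0 -1 0 0 0.6; 0 0 0 -1 0 0 0.6; 0 0 0 -1 0 0 0.6; 0 0 0 0 1 0 0.6; 0 0 0 0 1 0 0.6; 0 0 0 0 1 0 0.6; 0 0 0 0 1 0 0.6; 0 0 0 0 1 0 0.6; 0 0 0 0 1 0 0.6; 0 0 0 0 1 0 0.6; 0 0 0 0 1 0 0.6; 0 0 0 0 1 0 0.6; 0 0 0 0 1 0 0.6; 0 0 0 0 1 0 0.6; 0 0 0 0 1 0 0.6; 0 0 0 0 1 0 0.6")

```text
clock: 20.65
eef_pos: [561.1, -204.4, 296.1]
tool_rot: [-1.575, -0.0, -1.833]
force: [-0.2, -0.7, 0.0]
width: 51.7
```

```bash
python3 -c "
from g import *
go(-60,190,310,1.3023-np.pi,0);go(175,190,310);go(175,110,310)
"
```

```text
bed now [-72.6  12.9 296.1] rot [-1.575 -0.    -1.833] F [-0.2 -0.7  0. ] w 51.7 t 20.65
tool shift units(50mm) [-0.27 -0.26 -3.54]
turn units [0.04 0.05 0.  ]
q [ 0.23  0.49  0.11  1.58 -0.06  1.07 -1.48]
bed now [-72.6  12.9 296.1] rot [-1.575 -0.    -1.833] F [-0.2 -0.7  0. ] w 51.7 t 20.65
tool shift units(50mm) [-4.97 -0.26 -3.51]
q [ 0.23  0.49  0.11  1.58 -0.06  1.07 -1.48]
bed now [-72.6  12.9 296.1] rot [-1.575 -0.    -1.833] F [-0.2 -0.7  0. ] w 51.7 t 20.65
tool shift units(50mm) [-4.96 -0.27 -1.91]
q [ 0.23  0.49  0.11  1.58 -0.06  1.07 -1.48]
```

Request:
step_arm(moves="0 -0.2 -0.56 0 0 0 0.6; 0 -0.2 -0.56 0 0 0 0.6; 0 -0.2 -0.56 0 0 0 0.6; 0 -0.2 -0.56 0 0 0 0.6; 0 0 -0.56 0 0 0 0.6; -0.62 0 0 0 0 0 0.6; -0.62 0 0 0 0 0 0.6; -0.62 0 0 0 0 0 0.6; -0.62 0 0 0 0 0 0.6; -0.62 0 0 0 0 0 0.6; -0.62 0 0 0 0 0 0.6; -0.62 0 0 0 0 0 0.6; -0.62 0 0 0 0 0 0.6; 0 0 0 0 0 0 0.6; 0 0 0 0 0 0 0.6")

```text
clock: 22.15
eef_pos: [489.3, 70.9, 336.6]
tool_rot: [-1.574, -0.002, -1.826]
force: [-0.1, -0.6, 0.2]
width: 51.6
```

```bash
python3 -c "
from g import *
go(175,115,50,1.3023-np.pi,0.24)
p=get_image('scene');cv2.imwrite('pics/s16.png',p['color'])
"
```

```text
bed now [173.9 155.2 336.6] rot [-1.574 -0.002 -1.826] F [-0.1 -0.6  0.2] w 51.6 t 22.15
tool shift units(50mm) [-0.02  5.73  0.82]
turn units [2.02 0.11 0.01]
q [-0.18  0.29 -0.02  1.79  0.01  1.07 -2.04]
```

View pics/s16.png

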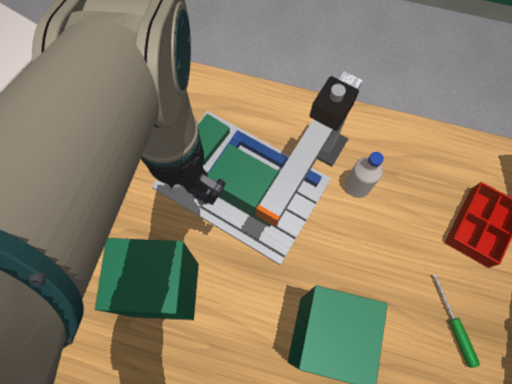

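Request:
step_arm(moves="0 0.4 0.3 0 0 0 0.6; 0 0.5 0.3 0 0 0 0.6; 0 0.5 0.3 0 0.1 0 0.6; 0 0.5 0.25 0 0 0 0.6; 0 0.5 0 0 0 0 0.6; 0 0.5 0 0 0 0 0.6; 0 0.5 0 0 0 0 0.6; 0 0.5 0 0 0 0 0.6; 0 0 0 0 0 0 0.6")

```text
clock: 23.1
eef_pos: [542.6, 54.1, 139.9]
tool_rot: [-1.578, -0.004, -1.842]
force: [-1.5, 0.2, -0.7]
width: 51.2
```

```bash
python3 -c "
from g import *
go(175,95,50,1.3023-np.pi,0)
p=get_image('top');cv2.imwrite('pics/t17.png',p['color'])
"
```

```text
bed now [171.8  99.3 139.9] rot [-1.578 -0.004 -1.842] F [-1.5  0.2 -0.7] w 51.2 t 23.1
tool shift units(50mm) [-0.07  1.8   0.1 ]
turn units [ 0.06 -0.02  0.03]
q [-0.14  0.61 -0.01  1.89  0.01  0.65 -2.01]
```

View pics/t17.png

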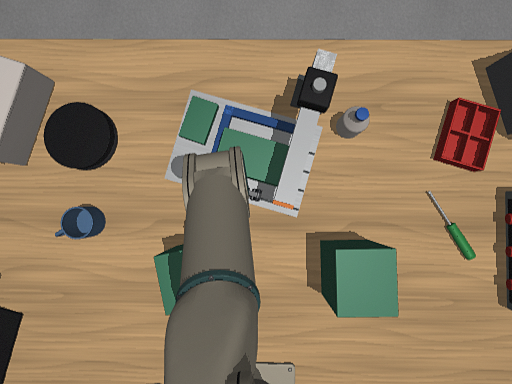

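The hand is on the robot side of the block, with one finger visible at (257,195) and the wrist clear of the beam. I'll lower it and begin the sideways push.

Request:
step_arm(moves="-0.02 0.36 0 0 0 0 0.6; -0.02 0.36 0 0 0 0 0.6; -0.02 0.36 0 0 0 0 0.6; 0 0.36 0 0 0 0 0.6; 0 0.36 0 0 0 0 0.6; 0 0 0 0 0 0 0.6; 0 0 0.12 0 0 0 0.6; 0 0 0.12 0 0 0 0.6; 0 0 0.12 0 0 0 0.6; 0 0 0.12 0 0 0 0.6; 0 0 0 0 0 0 0.6")

```text
clock: 24.25
eef_pos: [570.0, 52.7, 53.2]
tool_rot: [-1.571, 0.0, -1.84]
force: [-0.1, 0.3, -0.0]
width: 51.5
```

```bash
python3 -c "
from g import *
go(175,22,50,1.3023-np.pi,0)
p=get_image('scene');cv2.imwrite('pics/s18.png',p['color'])
"
```

```text
bed now [177.7  72.6  53.2] rot [-1.571  0.    -1.84 ] F [-0.1  0.3 -0. ] w 51.5 t 24.25
tool shift units(50mm) [0.05 0.06 1.01]
turn units [ 0.   -0.01 -0.  ]
q [-0.13  0.77 -0.01  1.87  0.02  0.5  -2.  ]
```

View pics/s18.png

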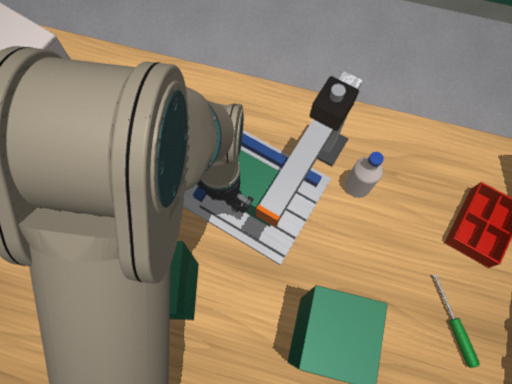

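Request:
step_arm(moves="0 0.01 0.1 0 0 0 0.6; 0 0.01 0.1 0 0 0 0.6; 0 0.01 0.1 0 0 0 0.6; 0 0 0.1 0 0 0 0.6; 0 0 0.1 0 0 0 0.6; 0 0 0 0 0 0 0.6")

```text
clock: 24.9
eef_pos: [592.3, 46.5, 51.1]
tool_rot: [-1.574, -0.001, -1.84]
force: [-3.9, 0.8, 1.7]
width: 51.2
```

```bash
python3 -c "
from g import *
go(175,22,50,1.3023-np.pi,0)
p=get_image('top');cv2.imwrite('pics/t19.png',cv2.resize(p['color'][80:230,160:390],None,fx=3.4,fy=3.4,interpolation=cv2.INTER_CUBIC))
"
```

```text
bed now [177.6  49.4  51.1] rot [-1.574e+00 -1.000e-03 -1.840e+00] F [-3.9  0.8  1.7] w 51.2 t 24.9
tool shift units(50mm) [0.05 0.02 0.55]
turn units [ 0.03 -0.01  0.01]
q [-0.11  0.79 -0.02  1.81  0.02  0.54 -1.98]
```

View pics/t19.png

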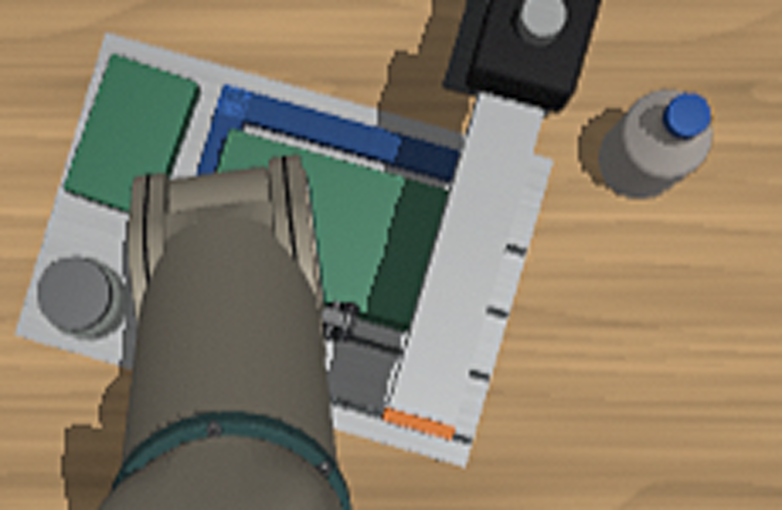

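The block slides squarely, with a gap of roughly 10 to 15 mm left to the side fence. I'll continue in 2.5 mm rows.

Request:
step_arm(moves="0 0 0.07 0 0 0 0.6; 0 0 0.07 0 0 0 0.6; 0 0 0.07 0 0 0 0.6; 0 0 0 0 0 0 0.6")

```text
clock: 25.35
eef_pos: [602.9, 43.6, 51.2]
tool_rot: [-1.573, -0.0, -1.84]
force: [-4.5, 1.9, 0.6]
width: 51.4
```

Request:
step_arm(moves="0 0 0.05 0 0 0 0.6; 0 0 0 0 0 0 0.6")

```text
clock: 25.55
eef_pos: [605.3, 42.9, 51.3]
tool_rot: [-1.573, -0.0, -1.84]
force: [-4.7, 1.3, 1.6]
width: 51.3
```

Request:
step_arm(moves="0 0 0.05 0 0 0 0.6; 0 0 0 0 0 0 0.6")

```text
clock: 25.75
eef_pos: [607.9, 42.3, 51.3]
tool_rot: [-1.572, -0.0, -1.84]
force: [-4.2, 1.5, 1.5]
width: 51.1
```

Request:
step_arm(moves="0 0 0.05 0 0 0 0.6; 0 0 0 0 0 0 0.6")

```text
clock: 25.95
eef_pos: [610.4, 41.6, 51.4]
tool_rot: [-1.572, -0.0, -1.84]
force: [-4.5, 1.1, 0.7]
width: 51.1
```

Request:
step_arm(moves="0 0 0.05 0 0 0 0.6; 0 0 0 0 0 0 0.6")

```text
clock: 26.15
eef_pos: [612.0, 41.2, 51.2]
tool_rot: [-1.573, -0.0, -1.84]
force: [-6.8, 2.1, 2.7]
width: 50.9
```

Request:
step_arm(moves="0 0 0.05 0 0 0 0.6; 0 0 0 0 0 0 0.6")

```text
clock: 26.35
eef_pos: [611.9, 41.4, 51.0]
tool_rot: [-1.578, -0.001, -1.84]
force: [-10.9, 3.4, 5.1]
width: 51.4
```

Request:
step_arm(moves="0 0 0.04 0 0 0 0.6; 0 0 0 0 0 0 0.6")

```text
clock: 26.55
eef_pos: [611.8, 41.5, 50.6]
tool_rot: [-1.582, -0.001, -1.84]
force: [-14.2, 4.5, 7.2]
width: 51.6
```

Side contact made: it stalled and the force rose to 15 N. I'll back off, rise, and travel back around to check the end-fence contact.

Request:
step_arm(moves="0 0 -0.1 0 0 0 0.6; 0 0 -0.3 0 0 0 0.6; 0 0 -0.4 0 0 0 0.6; 0 0 -0.4 0 0 0 0.6; 0 0 -0.4 0 0 0 0.6; 0 -0.52 -0.08 0 0 0 0.6; 0 -0.52 -0.08 0 0 0 0.6; 0 -0.52 -0.08 0 0 0 0.6; 0 -0.52 -0.08 0 0 0 0.6; 0 -0.52 -0.08 0 0 0 0.6; 0 -0.52 -0.08 0 0 0 0.6; 0 -0.52 -0.08 0 0 0 0.6; 0 -0.52 -0.08 0 0 0 0.6; 0 -0.52 -0.08 0 0 0 0.6; 0 -0.52 -0.08 0 0 0 0.6; 0 -0.52 0 0 0 0 0.6; 0 0 0 0 0 0 0.6")

```text
clock: 28.25
eef_pos: [505.8, 71.6, 341.8]
tool_rot: [-1.56, 0.005, -1.84]
force: [0.3, 0.6, 0.8]
width: 51.5
```

```bash
python3 -c "
from g import *
go(-75,155,336,1.3023-np.pi,0)
p=get_image('scene');cv2.imwrite('pics/s20.png',cv2.resize(p['color'][100:280,150:400],None,fx=3.2,fy=3.2,interpolation=cv2.INTER_CUBIC))
"
```

```text
bed now [178.9 139.4 341.8] rot [-1.56   0.005 -1.84 ] F [0.3 0.6 0.8] w 51.5 t 28.25
tool shift units(50mm) [ 5.08  0.09 -0.31]
turn units [-0.09 -0.01 -0.04]
q [-0.19  0.3  -0.01  1.75  0.    1.07 -2.04]
```

View pics/s20.png

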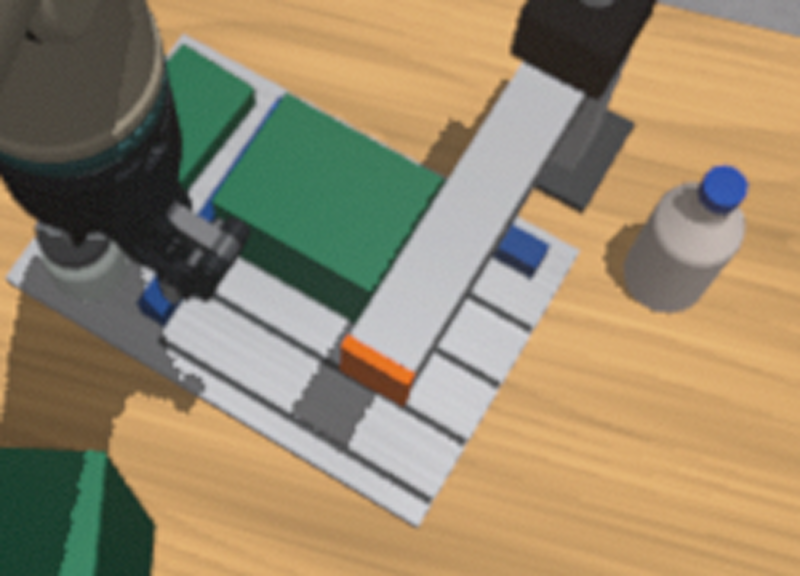

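Request:
step_arm(moves="0.56 0 0 0 0 0 0.4; 0.56 0 0 0 0 0 0.4; 0.56 0 0 0 0 0 0.4; 0.56 0 0 0 0 0 0.4; 0.56 0 0 0 0 0 0.4; 0.56 0 0 0 0 0 0.4; 0.56 0 0 0 0 0 0.4; 0.56 0 0 0 0 0 0.4; 0.56 0 0 0 0 0 0.4; 0 0 0 0 -1 0 0.4; 0 0 0 0 -1 0 0.4; 0 0 0 0 -1 0 0.4; 0 0 0 0 -1 0 0.4; 0 0 0 0 -1 0 0.4; 0 0 0 0 -1 0 0.4; 0 0 0 0 -1 0 0.4; 0 0 0 0 -1 0 0.4; 0 0 0 0 -1 0 0.4; 0 0 0 0 -1 0 0.4; 0 0 0 0 -1 0 0.4")

```text
clock: 30.3
eef_pos: [435.3, -171.9, 336.6]
tool_rot: [-1.571, -0.0, -0.515]
force: [0.4, 0.6, 0.1]
width: 34.4
```

Request:
step_arm(moves="0 0 0 0 -1 0 0.4; 0 0 0 0 -1 0 0.4; 0 0 0 0 0 0 0.4")

```text
clock: 30.6
eef_pos: [435.2, -171.9, 336.7]
tool_rot: [-1.571, -0.0, -0.28]
force: [-0.1, -0.3, 0.5]
width: 33.8
```

```bash
python3 -c "
from g import *
go(-90,-22,300,1.3023-np.pi/2,0)
p=get_image('scene');cv2.imwrite('pics/s21.png',cv2.resize(p['color'][100:280,150:400],None,fx=3.2,fy=3.2,interpolation=cv2.INTER_CUBIC))
p=get_image('top');cv2.imwrite('pics/t21.png',cv2.resize(p['color'][80:230,160:390],None,fx=3.4,fy=3.4,interpolation=cv2.INTER_CUBIC))
"
```

```text
bed now [-74.6 143.  336.7] rot [-1.571 -0.    -0.28 ] F [-0.1 -0.3  0.5] w 33.8 t 30.6
tool shift units(50mm) [ 3.3   0.73 -0.27]
turn units [ 0.  -0.1  0. ]
q [ 0.45  0.25 -0.17  1.85  0.05  1.05 -0.02]
```

View pics/s21.png

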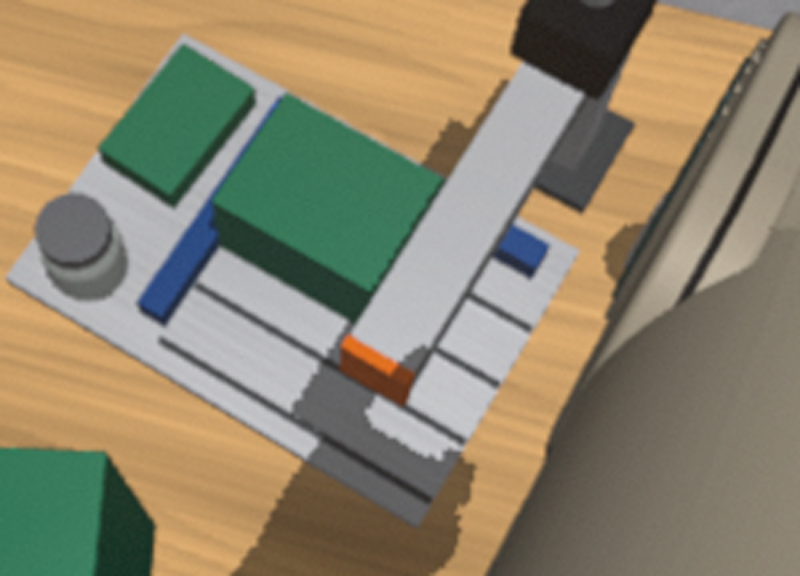

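View pics/t21.png

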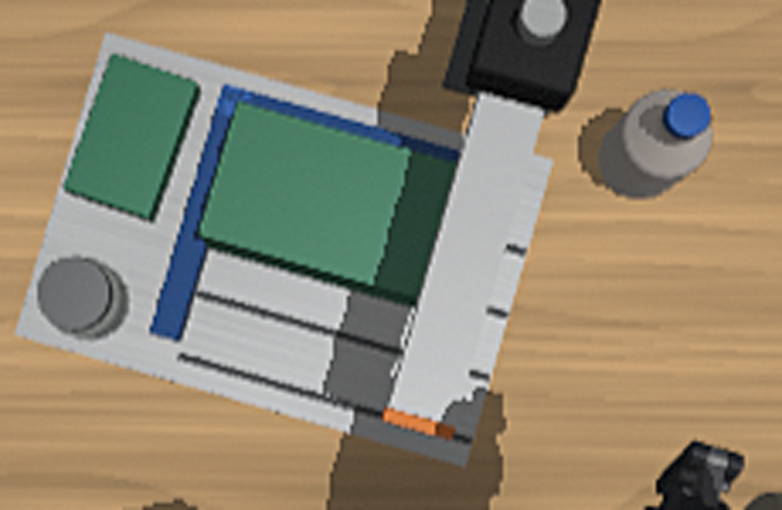

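The block appears seated against both fences, and the bystanders are unmoved. I'll confirm with a gentle end push, offset to y -22 to stay clear of the bottle.

Request:
step_arm(moves="0.41 0 -0.05 0 -0.1 0 0.4; 0.41 0 -0.05 0 0 0 0.4; 0.41 0 -0.05 0 0 0 0.4; 0.41 0 -0.05 0 0 0 0.4; 0.41 0 -0.05 0 0 0 0.4; 0.41 0 -0.05 0 0 0 0.4; 0.41 0 0 0 0 0 0.4; 0.41 0 0 0 0 0 0.4; 0 0 0 1 0 0 0.4; 0 0 0 1 0 0 0.4; 0 0 0 1 0 0 0.4; 0 0 0 1 0 0 0.4; 0 0 0 1 0 0 0.4; 0 0 0 1 0 0 0.4; 0 0 0 0 0 0 0.4; 0 0 0 0 0 0 0.4")

```text
clock: 32.3
eef_pos: [589.1, -229.9, 336.6]
tool_rot: [-0.852, 0.002, -0.27]
force: [0.2, 0.3, 0.9]
width: 33.7
```

```bash
python3 -c "
from g import *
go(-70,-22,45,1.3023-np.pi/2,.72)
go(50,-22,45,1.3023-np.pi/2,.72)
p=get_image('scene');cv2.imwrite('pics/s22.png',p['color'])
"
```

```text
bed now [-89.7 -20.8 336.6] rot [-0.852  0.002 -0.27 ] F [0.2 0.3 0.9] w 33.7 t 32.3
tool shift units(50mm) [ 0.03  4.65 -3.54]
turn units [ 0.01 -0.02 -0.  ]
q [ 0.87  0.71 -0.38  1.34 -0.45  1.37  0.42]
bed now [-89.7 -20.8 336.6] rot [-0.852  0.002 -0.27 ] F [0.2 0.3 0.9] w 33.7 t 32.3
tool shift units(50mm) [ 0.03  6.23 -1.74]
turn units [ 0.01 -0.02 -0.  ]
q [ 0.87  0.71 -0.38  1.34 -0.45  1.37  0.42]
```

View pics/s22.png

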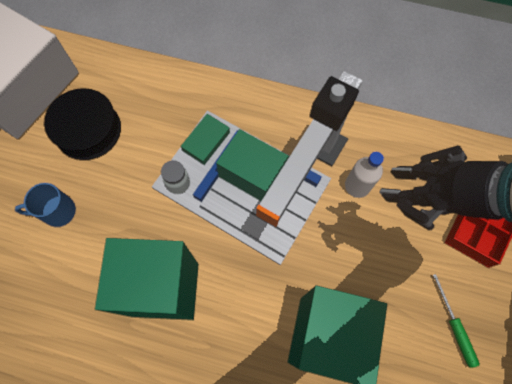

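Request:
step_arm(moves="0 0.465 -0.354 0 0 0 0.4; 0 0.465 -0.354 0 0 0 0.4; 0 0.465 -0.354 0 0 0 0.4; 0 0.465 -0.354 0 0 0 0.4; 0 0.465 -0.354 0 0 0 0.4; 0 0.465 -0.354 0 0 0 0.4; 0 0.465 -0.354 0 0 0 0.4; 0 0.465 -0.354 0 0 0 0.4; 0 0.465 -0.354 0 0 0 0.4; 0 0.4 -0.354 0 0 0 0.4; 0 0 0 0 0 0 0.4; 0 0 0 0 0 0 0.4")

```text
clock: 33.55
eef_pos: [595.3, -210.7, 50.0]
tool_rot: [-0.851, -0.002, -0.266]
force: [0.1, -0.3, 0.1]
width: 34.4
```

```bash
python3 -c "
from g import *
go(50,-22,47,1.3023-np.pi/2,.72)
p=get_image('scene');cv2.imwrite('pics/s23.png',p['color'])
"
```

```text
bed now [-69.6 -21.7  50. ] rot [-0.851 -0.002 -0.266] F [ 0.1 -0.3  0.1] w 34.4 t 33.55
tool shift units(50mm) [0.01 1.62 1.76]
turn units [ 0.    0.02 -0.  ]
q [ 0.85  1.04 -0.38  1.53 -0.44  0.91  0.67]
```

View pics/s23.png

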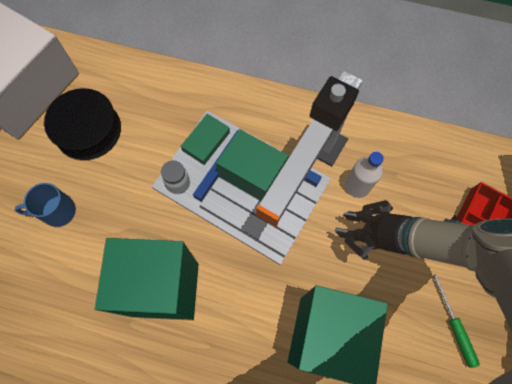

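The hand is low and clear of the bottle. I'll go in under the beam: quickly to bed x of about 48, then slowly.

Request:
step_arm(moves="0 0.27 0.29 0 0 0 0.4; 0 0.27 0.29 0 0 0 0.4; 0 0.27 0.29 0 0 0 0.4; 0 0.27 0.29 0 0 0 0.4; 0 0.26 0.29 0 0 0 0.4; 0 0.22 0.25 0 0 0 0.4; 0 0 0 0 0 0 0.4; 0 0 0 0 0 0 0.4")

```text
clock: 34.4
eef_pos: [624.8, -101.3, 46.1]
tool_rot: [-0.852, -0.001, -0.268]
force: [-0.7, -0.8, -0.1]
width: 33.9
```

Request:
step_arm(moves="0 0.05 0.055 0 0 0 0.4; 0 0.04 0.045 0 0 0 0.4; 0 0.03 0.035 0 0 0 0.4; 0 0 0 0 0 0 0.4")

```text
clock: 34.8
eef_pos: [626.9, -91.9, 45.8]
tool_rot: [-0.85, 0.0, -0.268]
force: [-0.3, 0.1, 0.4]
width: 34.0
```

```bash
python3 -c "
from g import *
go(62,-22,47,1.3023-np.pi/2,.72)"
```

```text
bed now [ 53.4 -20.6  45.8] rot [-0.85   0.    -0.268] F [-0.3  0.1  0.4] w 34.0 t 34.8
tool shift units(50mm) [0.03 0.1  0.15]
turn units [-0.  0. -0.]
q [ 0.72  1.03 -0.44  1.65 -0.52  0.72  0.61]
```

Request:
step_arm(moves="0 0.03 0.035 0 0 0 0.4; 0 0.03 0.035 0 0 0 0.4; 0 0.03 0.035 0 0 0 0.4; 0 0 0 0 0 0 0.4")

```text
clock: 35.2
eef_pos: [628.8, -85.6, 45.8]
tool_rot: [-0.851, -0.0, -0.268]
force: [0.3, 0.0, -0.5]
width: 34.3
```

Request:
step_arm(moves="0 0.03 0.035 0 0 0 0.4; 0 0 0 0 0 0 0.4")

```text
clock: 35.4
eef_pos: [629.0, -85.3, 45.7]
tool_rot: [-0.853, -0.0, -0.269]
force: [-3.2, -5.8, 3.9]
width: 34.0
```

Request:
step_arm(moves="0 0.03 0.035 0 0 0 0.4; 0 0 0 0 0 0 0.4")

```text
clock: 35.6
eef_pos: [629.1, -85.2, 45.6]
tool_rot: [-0.855, -0.001, -0.27]
force: [-7.1, -10.8, 7.7]
width: 34.0
```

It stalled at once, with no sliding phase, so the block was already hard on the end fence. I'll retreat clear and check.

Request:
step_arm(moves="0 -0.1 -0.11 0 0 0 0.4; 0 -0.25 -0.28 0 0 0 0.4; 0 -0.37 -0.42 0 0 0 0.4; 0 -0.37 -0.42 0 0 0 0.4; 0 -0.37 -0.42 0 0 0 0.4; 0 -0.37 -0.42 0 0 0 0.4; 0 -0.38 0.33 0 0 0 0.4; 0 -0.38 0.33 0 0 0 0.4; 0 -0.38 0.33 0 0 0 0.4; 0 -0.38 0.33 0 0 0 0.4; 0 -0.38 0.33 0 0 0 0.4; 0 -0.38 0.33 0 0 0 0.4; 0 0 0 0 0 0 0.4; 0 0 0 0 0 0 0.4")

```text
clock: 37.0
eef_pos: [592.9, -215.8, 197.4]
tool_rot: [-0.852, -0.001, -0.268]
force: [-0.8, 0.4, 0.6]
width: 34.3
```

```bash
python3 -c "
from fit import *
from g import *
s=ctrl.read_state();print(w2b(s['eef_pos']),s['force'],s['clock'])
for n,c,f in(('scene',(100,280,150,400),3.2),('top',(80,230,160,390),3.4)):
    p=get_image(n);im=cv2.resize(p['color'][c[0]:c[1],c[2]:c[3]],None,fx=f,fy=f,interpolation=cv2.INTER_CUBIC)
    # expected home outline of top face z=102 : x65..235,y-85..15
    P=pose(BED,[(65,-85,102),(235,-85,102),(235,15,102),(65,15,102)])
    q=((proj(p,P)-[c[2],c[0]]+.5)*f-.5)
    cv2.polylines(im,[np.int32(q.round())],True,(0,0,255),1);cv2.imwrite(f'pics/{n}24.png',im)
    for k in('bottle','jar','offcut','block'):print(n,k,[(np.round(r['position']).tolist(),round(r['conf'],2)) for r in nets.place_of(p,k)[:2]])
"
```

```text
[-75.10633383 -20.79270623 197.44150321] [-0.8346578   0.36211509  0.61685336] 37.0
scene bottle [([717.0, -240.0, -0.0], 0.65)]
scene jar []
scene offcut [([722.0, 148.0, 14.0], 0.59)]
scene block []
top bottle [([712.0, -236.0, -1.0], 0.83), ([643.0, -86.0, 55.0], 0.39)]
top jar [([600.0, 186.0, 17.0], 0.66)]
top offcut [([720.0, 147.0, 9.0], 0.82), ([713.0, -236.0, -3.0], 0.39)]
top block [([644.0, -86.0, 60.0], 0.97)]
```

View pics/scene24.png

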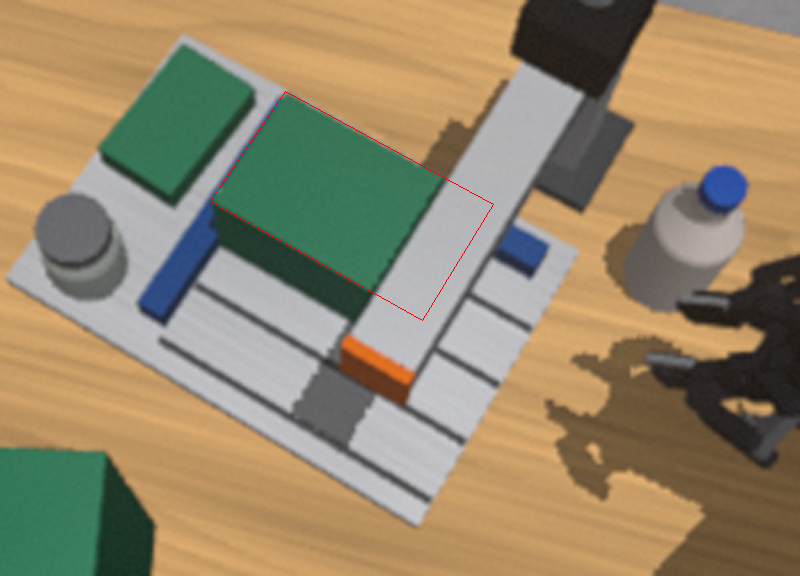

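View pics/top24.png

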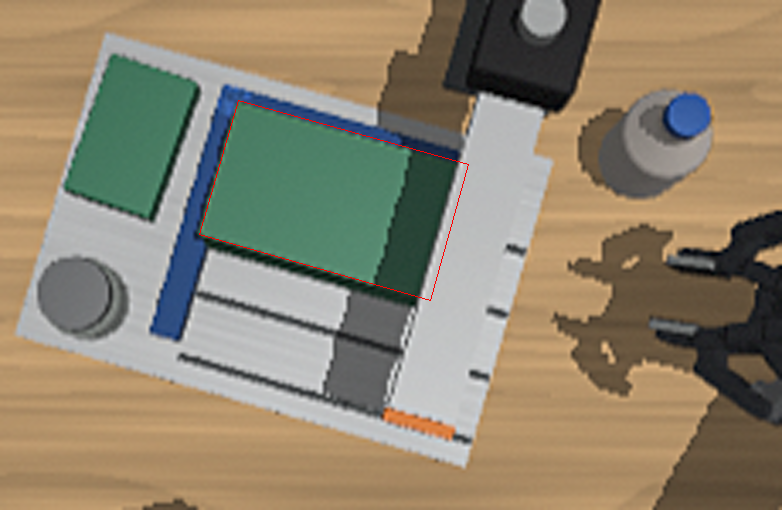

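In both pictures the expected home outline (red) lies on the block's visible edges to within about 2 to 3 mm, and the bystanders read as unmoved. The robot touches nothing, so I'm handing in.

```bash
python3 -c "
from g import *
print(ctrl.finish_job())"
```

```text
the job is handed in; nothing more can be done
None
```

The green block is lying flat on the bed, seated against both blue fences, and I handed the job in at about 37.4 s. `finish_job` gives no verdict, so the result rests on my own checks.

**What I did:**
1. Pushed the block's foot along the table, with the hand leaning back, until it butted the bed edge. It stalled at 18 N with the block upright and parallel to the edge.
2. Pushed its top until it tipped over the edge and lay flat.
3. Slid it under the beam to the end fence, where it stalled at about 16–20 N.
4. Pushed it sideways into the side fence, where it stalled at about 15 N.
5. Gave the tail end a last push. It stalled at once without sliding, so the block was already against the end fence.

**Last checks:**
- **Position:** the expected home outline matched the block's visible edges in both camera pictures, within about 2–3 mm. The tail end is hidden under the beam, so contact there is judged from the force stalls, not seen.
- **Surroundings:** the bottle, jar and offcut read within about 5 mm of their starting places, except the jar in the scene view, which the network missed. That jar check rests on the top view and the picture. I saw no sign of the gantry being bumped, but its contact force is not something I could measure directly.
- **Robot:** it was clear of everything, with only sensor noise (about 1 N) on the wrist.
- **Disagreement:** in the last scene picture the network did not report the block at all. The top view gave it at (644, -86, 60), with confidence 0.97; I expected about (644, -84, 57).

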